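Pack up and close two split bearing blocks

TASK

Set up both bearing blocks on the machine bed ready for bolting: on each pad stack all the packing plates of its size in a square pile with the edges flush, stand the lower half of that size of block squarely on the pile, bore up, and lay its own cap fully down into the pocket of its joint face. Use every plate on the bench; the third cap, the longest, is off another block and stays where it is, as do the spanner, screwdriver and tin.

Things in the scene. Friction and masses are not known exactly. Their poses are not given: they have to be found in the camera images.
- bed: painted grey steel bed of the machine, 200 x 280 x 12 mm, fixed to the bench; origin at the centre of its underside, x along its 200 mm side. It carries the two pads, 170 mm apart between centres along its y; a spanner was left lying on it between them
- pad_large: the larger raised pad on the bed, 140 x 50 mm, bright machined top with a tapped hole near each end; fixed. Origin: centre of its underside, which is 12 mm above the bench; its top is 22 mm above the origin; x along its 140 mm length. The two pads may be either way round on the bed
- pad_small: the smaller raised pad on the bed, 112 x 42 mm, otherwise like the larger; origin at the centre of its underside, top 22 mm above the origin; x along its 112 mm length
- plate_l1: flat steel packing plate cut to the large block's foot, 140 x 50 x 8 mm, a dark bolt hole near each end; lies flat, the same either way up. Origin: centre of its underside; x along its length, z up. May be absent
- plate_l2: flat steel packing plate cut to the large block's foot, 140 x 50 x 8 mm, a dark bolt hole near each end; lies flat, the same either way up. Origin: centre of its underside; x along its length, z up. May be absent
- plate_s1: flat steel packing plate cut to the small block's foot, 112 x 42 x 8 mm, a dark bolt hole near each end; lies flat, the same either way up. Origin: centre of its underside; x along its length, z up. May be absent
- plate_s2: flat steel packing plate cut to the small block's foot, 112 x 42 x 8 mm, a dark bolt hole near each end; lies flat, the same either way up. Origin: centre of its underside; x along its length, z up. May be absent
- plate_s3: flat steel packing plate cut to the small block's foot, 112 x 42 x 8 mm, a dark bolt hole near each end; lies flat, the same either way up. Origin: centre of its underside; x along its length, z up. May be absent
- plate_s4: flat steel packing plate cut to the small block's foot, 112 x 42 x 8 mm, a dark bolt hole near each end; lies flat, the same either way up. Origin: centre of its underside; x along its length, z up. May be absent
- base_large: dark cast lower half of the larger split bearing block: foot 140 x 50 x 14 mm; joint face 44 mm up, half bore 40 mm across along y. The joint face is the floor of a pocket 92 x 42 mm: end shoulders 9 mm thick, 8 mm high (4 mm chamfer); beside the bore, side lips 6 mm high (2 mm chamfer). Flat sides 49 mm apart (y) to grip. Same end for end. Origin: centre of underside; x along foot, z up
- base_small: dark cast lower half of the smaller split bearing block: foot 112 x 42 x 12 mm; joint face 36 mm up, half bore 30 mm across along y. The joint face is the floor of a pocket 72 x 35 mm: end shoulders 7 mm thick, 8 mm high (4 mm chamfer); beside the bore, side lips 6 mm high (2 mm chamfer). Flat sides 41 mm apart (y) to grip. Same end for end. Origin: centre of underside; x along foot, z up
- cap_large: dark cast cap that belongs to the larger block, fits its pocket with 2 mm to spare all round: 88 mm long (x), 38 mm wide (y, flat end faces to grip), 32 mm high; lugs 13 mm thick, arch over a half bore 40 mm across, 5 mm nipple on top. Stands on its joint face. Same end for end. Origin: centre of underside; x along its length, z up
- cap_small: dark cast cap that belongs to the smaller block, fits its pocket with 2 mm to spare all round: 68 mm long (x), 31 mm wide (y, flat end faces to grip), 27 mm high; lugs 11 mm thick, arch over a half bore 30 mm across, 5 mm nipple on top. Stands on its joint face. Same end for end. Origin: centre of underside; x along its length, z up
- cap_spare: cap off another block, too long for either pocket; not to be used: 106 mm long (x), 38 mm wide (y, flat end faces to grip), 32 mm high; lugs 13 mm thick, arch over a half bore 40 mm across, 5 mm nipple on top. Stands on its joint face. Same end for end. Origin: centre of underside; x along its length, z up
- spanner: steel spanner, 150 mm long, lying on the bed between the two pads, lower than their tops; not needed. Origin: underside at mid length
- screwdriver: wooden-handled screwdriver, 190 mm long, lying on the bench at the left, beside the parts; not needed. Origin: underside at mid length
- washer_tin: shallow closed round tin of 83 mm diameter, 30 mm high, on the bench at the right, beside the parts; not needed. Origin: centre of its underside
Mind the look-alikes: they are no part of the job. What is shaped like the plate_l1 but orange or turquoise is not meant. Leave any green look-alike of the cap_large alone.

How it is judged:
By the outcome, as a careful person would: the job done as asked, in the order asked, and still so for the second after the job is handed in, with the robot touching nothing.
Of plate_l1, plate_l2 only 1 to 2 are there at a start; the rules pass over those that are not, and their reading is None.
Of plate_s1, plate_s2, plate_s3, plate_s4 only 2 to 4 are there at a start; the rules pass over those that are not, and their reading is None.
At some moment in a run one of cap_large, cap_small may be knocked a few centimetres aside while the robot is not near it.
It also fails if it takes over 210 s, if anything falls off the work surface, if the arm or the gripper's body presses on something with over 40 N, if the wrist force passes 120 N, or if a joint passes its speed limit or range.

ROBOT

A 6-joint arm with a two-finger parallel gripper is mounted at the origin on the work surface. World frame = base frame: x ahead of the robot, y to its left, z up, the work surface at z = 0. Lengths are in m, angles in rad, forces in N, time in s.
With the tool pointing down it reaches from about 0.4 to 0.825 m from the base axis. Payload 7 kg.
Tool frame: the origin (TCP) lies at the very end of the fingers, on their centre line; the grasp point (between the pads) lies 19 mm behind it (arm.hold_point_z is the distance from the TCP to the grasp point, in m); x points along the fingers, y is the direction in which the jaws open and shut, and the axes are right-handed (so a half turn about x gives the same grasp; the last joint's range is limited). The gripper opens to 85 mm and grips with 20 to 120 N. Pads are 22 mm wide; open, the fingers measure 114 mm over their backs; the gripper's body (76 mm by 85 mm) begins 54 mm behind the grasp point. The pads swing forward as they close: fully open they stand 13 mm farther back than shut.
Start: joints at [1.559, 0.359, 0.012, 0, -1.224, -0.288], TCP at [0.199, 0.645, 0.231] pointing down, gripper open.
Joint ranges: [-3.07, 3.07], [-1.43, 2.12], [-1.02, 1.25], [-3.03, 1.67], [-3.05, -0], [-3.03, 3.03]. Speed limits (rad/s): [2.39, 2.39, 3.01, 3.14, 3.14, 3.14].

INTERFACE

Orientations are given as [roll, pitch, yaw] about the fixed x, y, z axes, in that order (R = Rz(yaw) Ry(pitch) Rx(roll)).
In Python, from plant import arm, eyes, job gives the robot as it stands.
- The arm moves only by the tool send_rows, never from a script. Its argument "series" is one flat list of numbers, 4 for each row, row after row: the shift along the world's x, y, z in m, then the turn about the world's z in degrees. In form: [tx, ty, tz, spin, tx, ty, tz, spin, ...]. A call has 1 to 20 rows; each row shifts and turns the commanded pose from where the row before left it; what a row does not reach is not made up. A row lasts 1/10 s, in which the tool goes at most 50 mm and 8.59 degrees, less where a joint would pass 70% of its speed; a pose out of reach is approached as far as the arm can. A call with a gripper value outside its range is refused whole. "claw" is the finger opening in m, from 0 to 0.0854, set as the call begins (left out, the last holds). The fingers move at their own pace and stop on an object; the grip force is fixed at half the most. Time passes only in rows, so rows that do not move let the fingers close. It gives the time, the measured TCP pose, the force and the opening at its end, in the units of the state.
- arm.read_state(): the state, without advancing time (a new reading comes with each control period).
- eyes.grab_frame(name): name is "scene" or "top" or "wrist"; returns (picture, depth): 420x560x3 uint8, red, green, blue; 420x560 float32, m along the optical axis (not along the pixel's ray), 0 where there is no reading.
- eyes.camera_model(name): a dict with "fx", "fy", "cx", "cy" (pixels), "R" (3x3) and "t" (3): a world point X has camera coordinates R X + t. Camera axes: x right, y down, z forward; pixel columns grow to the right and rows downward; lengths in m; the calibration is good to about 2 mm. A picture is of the moment at which its call begins: read the wrist's pose just before it. camera_model takes no time and is no camera call; for the wrist camera it gives the pose at the moment of the call.
- job.hand_in(): hands the job in, once; it reports no verdict.
The state is a dict: "time_s": time; "q": joint angles; "dq": joint speeds; "joint_efforts": joint torques, N m; "eef_pos": TCP position; "tool_rot": TCP orientation; "wrist_force": force on the tool from outside, world axes, zero at the start; "torque": the same for the moment, N m; "opening": finger opening in m.
Only numpy, scipy, OpenCV 4.12 (cv2) and the standard library are available. Lean on these libraries where they do the work, as an engineer would, in place of code of your own. Each camera call takes 0.05 s, during which the arm holds its last target.

## Working session

There is one attempt and no reset: what is moved stays moved. The work goes in short steps, Python scripts to look and compute and a tool call to move; the robot and the scene stay as the last step left them, time stands still between calls to the robot, and variables do not carry over. Pictures are saved under pics/ and viewed, and the job is handed in when it is done.

Besides the shell and the picture viewer there is one more tool, called after "Call:" as name(argument=value, ...) on one line, values as JSON. send_rows: Moves the arm, as the interface text tells. Its arguments: {"type":"object","properties":{"series":{"type":"array"},"claw":{"type":"number"}},"required":["series"]}

```bash
ls; mkdir -p pics; cat > h.py <<'E'
import numpy as np, cv2
from plant import arm, eyes, job
def snap(n,f):
    cm=eyes.camera_model(n); p,d=eyes.grab_frame(n)
    cv2.imwrite('pics/'+f+'.png',p[:,:,::-1]); np.savez('pics/'+f+'.npz',p=p,d=d,**{k:np.array(v) for k,v in cm.items()})
    return p,d,cm
def load(f):
    z=np.load('pics/'+f+'.npz'); return z['p'],z['d'],z
def ray(cm,u,v,z):
    R=np.array(cm['R']);t=np.array(cm['t']);c=-R.T@t
    r=R.T@np.array([(u-cm['cx'])/cm['fx'],(v-cm['cy'])/cm['fy'],1.0])
    return c+r*(z-c[2])/r[2]
def cloud(cm,d):
    v,u=np.mgrid[0:d.shape[0],0:d.shape[1]]
    P=np.stack([(u-cm['cx'])/cm['fx']*d,(v-cm['cy'])/cm['fy']*d,d],-1)
    R=np.array(cm['R']);t=np.array(cm['t'])
    return (P-t)@R
E
python3 - <<'E'
from h import *
for n in ['scene','top','wrist']:
    p,d,cm=snap(n,n+'0'); print(n,{k:np.round(v,3).tolist() for k,v in cm.items()})
print(arm.read_state())
E
```

```text
pics
scene {'fx': 419.803, 'fy': 419.803, 'cx': 276.32, 'cy': 206.595, 'R': [[-0.453, 0.892, 0.003], [0.549, 0.282, -0.787], [-0.703, -0.354, -0.617]], 't': [0.201, -0.208, 1.454]}
top {'fx': 387.025, 'fy': 387.025, 'cx': 287.395, 'cy': 211.697, 'R': [[-0.025, -1.0, 0.012], [-0.997, 0.024, -0.068], [0.068, -0.014, -0.998]], 't': [0.016, 0.448, 1.224]}
wrist {'fx': 348.953, 'fy': 348.953, 'cx': 282.708, 'cy': 207.056, 'R': [[-0.296, -0.955, 0.002], [-0.921, 0.286, 0.263], [-0.252, 0.076, -0.965]], 't': [0.674, -0.036, 0.379]}
{'time_s': 0.15, 'q': array([ 1.55911851e+00,  3.59251608e-01,  1.12651478e-02, -2.62661450e-04,
       -1.22409029e+00, -2.88078389e-01]), 'dq': array([ 1.30770992e-03, -2.80405883e-03,  2.84428772e-03,  1.06690727e-03,
        2.21901524e-03, -2.36894112e-05]), 'joint_efforts': array([-8.09803059e-04, -5.83878458e+01,  2.93650013e+01,  6.94045812e+00,
       -4.29652166e-03, -1.06234680e-06]), 'eef_pos': array([0.19924803, 0.6445412 , 0.23055672]), 'tool_rot': array([ 1.66837443,  1.5694923 , -1.77306384]), 'wrist_force': array([0.02692203, 0.14025478, 0.19519176]), 'torque': array([-0.02540666, -0.03039237, -0.00966522]), 'opening': 0.08569156858066006}
```

View pics/scene0.png

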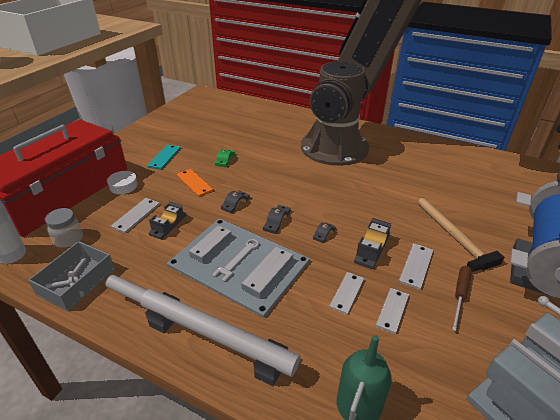

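View pics/top0.png

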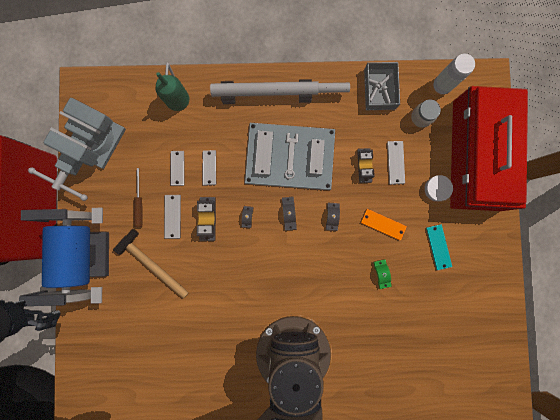

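View pics/wrist0.png

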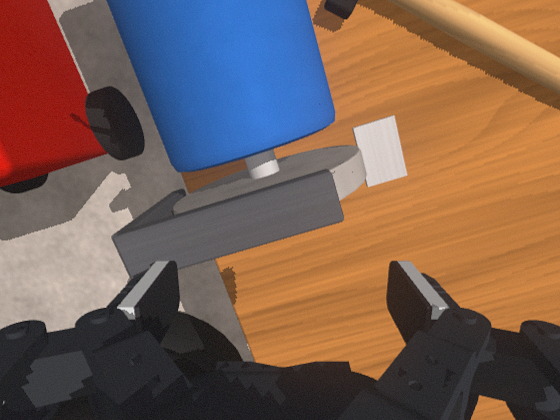

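Top view: plates are at (177,168), (209,168), (172,216) and (396,162). Bases are at (206,219) and (366,166), caps at (247,216), (289,213) and (332,216). The bed pads are at (263,154) and (317,157). The orange (383,224), turquoise (438,247) and green (381,273) parts are decoys. Next I'll measure them.

```bash
cat > seg.py <<'E'
from h import *
import sys
p,d,cm=load(sys.argv[1])
X=cloud(cm,d); z=X[...,2]
print('bench z med', np.median(z[230:300,300:350]), np.std(z[230:300,300:350]))
hsv=cv2.cvtColor(p,cv2.COLOR_RGB2HSV)
H,S,V=[hsv[...,i].astype(int) for i in range(3)]
roi=np.zeros(z.shape,bool); roi[115:300,125:455]=1
wood=(H<25)&(S>90)
m=(~wood&roi).astype(np.uint8)
m=cv2.morphologyEx(m,cv2.MORPH_OPEN,np.ones((3,3)))
n,l,st,c=cv2.connectedComponentsWithStats(m)
for i in range(1,n):
    if st[i,4]<80: continue
    mm=l==i
    zt=np.percentile(z[mm],[50,95])
    ct=cv2.findContours(mm.astype(np.uint8),cv2.RETR_EXTERNAL,cv2.CHAIN_APPROX_NONE)[0][0]
    P=np.array([ray(cm,a[0][0],a[0][1],max(zt[0],0.0))[:2] for a in ct]).astype(np.float32)
    r=cv2.minAreaRect(P)
    print(np.round(c[i]),st[i,4],'z',np.round(zt,4),'ctr',np.round(r[0],4),'size',np.round(r[1],3),'ang',round(r[2],1),'col',np.median(p[mm],0))
E
python3 seg.py top0
python3 - <<'E'
import cv2
a=cv2.imread('pics/top0.png')[110:300,120:460]
cv2.imwrite('pics/top0z.png',cv2.resize(a,(800,447),interpolation=cv2.INTER_CUBIC))
E
```

```text
bench z med 0.0004241973101896008 0.07004775236263386
[423. 120.] 242 z [0.0487 0.0772] ctr [ 0.7259 -0.4368] size [0.077 0.036] ang 88.8 col [85. 77. 69.]
[290. 156.] 5305 z [0.0133 0.0358] ctr [ 0.6293 -0.0077] size [0.28  0.201] ang 84.3 col [126. 132. 133.]
[396. 162.] 682 z [0.0086 0.0128] ctr [ 0.6025 -0.3523] size [0.14  0.052] ang 0.2 col [175. 168. 165.]
[365. 154.] 144 z [0.0373 0.0456] ctr [ 0.6264 -0.2469] size [0.045 0.029] ang 88.7 col [75. 71. 75.]
[177. 168.] 464 z [0.0074 0.0117] ctr [0.5991 0.3596] size [0.042 0.112] ang 89.6 col [167. 160. 157.]
[209. 168.] 461 z [0.0074 0.0118] ctr [0.5985 0.2563] size [0.042 0.114] ang 89.3 col [168. 161. 159.]
[366. 175.] 181 z [0.0344 0.0453] ctr [ 0.5561 -0.248 ] size [0.045 0.042] ang 88.7 col [68. 62. 65.]
[438. 188.] 589 z [0.0305 0.0348] ctr [ 0.5129 -0.4791] size [0.087 0.08 ] ang 88.6 col [111. 107. 107.]
[172. 216.] 727 z [0.007  0.0118] ctr [0.4425 0.375 ] size [0.051 0.139] ang 89.7 col [164. 157. 154.]
[206. 204.] 253 z [0.0439 0.0534] ctr [0.4765 0.26  ] size [0.053 0.044] ang 88.6 col [78. 76. 77.]
[289. 213.] 368 z [0.0194 0.0333] ctr [0.4441 0.0006] size [0.103 0.037] ang 3.7 col [75. 71. 72.]
[333. 216.] 322 z [0.0234 0.0341] ctr [ 0.4296 -0.1398] size [0.04  0.086] ang 82.5 col [74. 69. 69.]
[247. 216.] 191 z [0.0209 0.0286] ctr [0.4357 0.1354] size [0.031 0.066] ang 81.8 col [72. 68. 68.]
[206. 232.] 258 z [0.0432 0.0535] ctr [0.3876 0.2611] size [0.053 0.047] ang 88.6 col [80. 76. 76.]
[439. 247.] 722 z [0.0086 0.0129] ctr [ 0.3241 -0.4791] size [0.141 0.053] ang 11.2 col [ 22. 158. 155.]
[130. 237.] 98 z [0.0244 0.0297] ctr [0.3801 0.5042] size [0.024 0.051] ang 48.9 col [43. 36. 34.]
[383. 274.] 373 z [0.0222 0.0343] ctr [ 0.2447 -0.2916] size [0.088 0.045] ang 11.9 col [ 42. 127.  52.]
```

View pics/top0z.png

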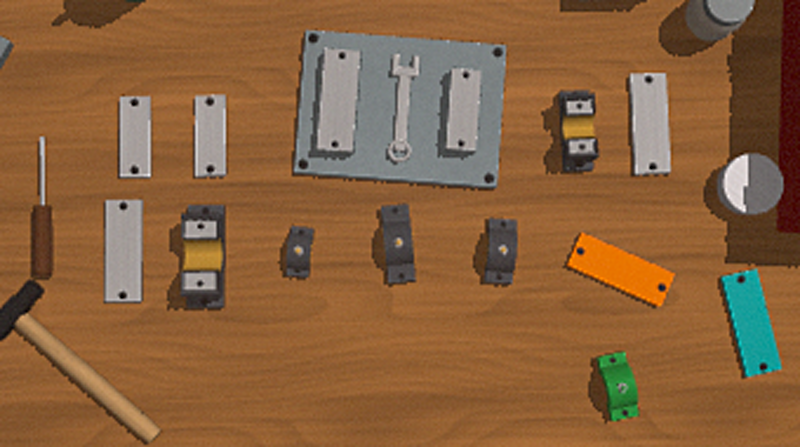

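```bash
cat >> h.py <<'E'
from scipy.spatial.transform import Rotation as Ro
def tool():
    s=arm.read_state(); R=Ro.from_euler('xyz',s['tool_rot']).as_matrix()
    return s,R
def yawdeg(R): return np.degrees(np.arctan2(R[1,1],R[0,1]))
E
python3 - <<'E'
from h import *
s,R=tool(); print(R.round(3), yawdeg(R)); p=s['eef_pos']
cm=eyes.camera_model('wrist'); Rc=np.array(cm['R']); c=-Rc.T@np.array(cm['t'])
print('cam in tool', (R.T@(c-p)).round(4), 'axes in tool\n',(Rc@R).round(4))
# pads from top
P,d,cm=load('top0')
hsv=cv2.cvtColor(P,cv2.COLOR_RGB2HSV); V=hsv[...,2]; 
X=cloud(cm,d)
m=((X[...,2]>0.027)&(X[...,2]<0.045)); m2=np.zeros_like(m); m2[120:192,245:335]=m[120:192,245:335]
m2=cv2.morphologyEx(m2.astype(np.uint8),cv2.MORPH_OPEN,np.ones((3,3)))
n,l,st,c=cv2.connectedComponentsWithStats(m2)
for i in range(1,n):
    if st[i,4]<80: continue
    ct=cv2.findContours((l==i).astype(np.uint8),cv2.RETR_EXTERNAL,cv2.CHAIN_APPROX_NONE)[0][0]
    r=cv2.minAreaRect(np.array([ray(cm,a[0][0],a[0][1],.034)[:2] for a in ct],np.float32)); print(c[i],r, np.median(X[...,2][l==i]))
E
```

```text
[[-0.    -0.295 -0.955]
 [-0.001 -0.955  0.295]
 [-1.     0.001 -0.   ]] -107.17989333892476
cam in tool [-0.1429  0.0003 -0.066 ] axes in tool
 [[-3.000e-04  1.000e+00  1.100e-03]
 [-2.635e-01 -1.200e-03  9.647e-01]
 [ 9.647e-01  0.000e+00  2.635e-01]]
[263.50971599 152.04035874] ((0.6396426558494568, 0.07608989626169205), (0.050027716904878616, 0.13847336173057556), 84.69804382324219) 0.03389260801139853
[316.52391304 156.0826087 ] ((0.6222645044326782, -0.09260236471891403), (0.0422087162733078, 0.11229397356510162), 84.43400573730469) 0.03401518059587749
```

Call:
send_rows(series=[0.0244,-0.027,-0.011,1.72,0.0244,-0.027,-0.011,1.72,0.0244,-0.027,-0.011,1.72,0.0244,-0.027,-0.011,1.72,0.0244,-0.027,-0.011,1.72,0.0244,-0.027,-0.011,1.72,0.0244,-0.027,-0.011,1.72,0.0244,-0.027,-0.011,1.72,0.0244,-0.027,-0.011,1.72,0.0244,-0.027,-0.011,1.72,0,0,0,0,0,0,0,0])

```text
time_s: 1.35
eef_pos: [0.4438, 0.374, 0.1209]
tool_rot: [1.014, 1.57, -2.13]
wrist_force: [-0.2, 0.1, 0.6]
opening: 0.0856
```

```bash
cat > look.py <<'E'
from h import *
import sys
f=sys.argv[1]
s,R=tool(); p=s['eef_pos']
P,d,cm=snap('wrist',f)
print('t',round(s['time_s'],2),'tcp',p.round(4),'yaw',round(yawdeg(R),2),'q6',s['q'][5].round(2),'open',round(s['opening'],4),'F',s['wrist_force'].round(1))
np.savez('pics/'+f+'_s.npz',p=p,yaw=yawdeg(R))
E
python3 look.py w1
```

```text
t 1.35 tcp [0.4438 0.374  0.1209] yaw -90.1 q6 0.53 open 0.0856 F [-0.2  0.1  0.6]
```

View pics/w1.png

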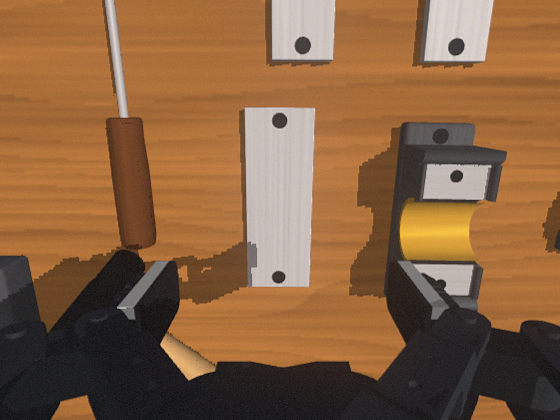

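Wrist view: the large plate spans (245..315, 108..287), with a base_large corner at the right (440,230). I'll measure the plate now.

```bash
cat > rect.py <<'E'
from h import *
import sys
# rect.py file u v z [smax vmin]
f=sys.argv[1];u,v=int(sys.argv[2]),int(sys.argv[3]);z=float(sys.argv[4])
smax=int(sys.argv[5]) if len(sys.argv)>5 else 55; vmin=int(sys.argv[6]) if len(sys.argv)>6 else 70
vmax=int(sys.argv[7]) if len(sys.argv)>7 else 256
P,d,cm=load(f); s=np.load('pics/'+f+'_s.npz'); 
hsv=cv2.cvtColor(P,cv2.COLOR_RGB2HSV)
m=((hsv[...,1]<smax)&(hsv[...,2]>vmin)&(hsv[...,2]<vmax)).astype(np.uint8)
m=cv2.morphologyEx(m,cv2.MORPH_OPEN,np.ones((3,3)))
n,l=cv2.connectedComponents(m); mm=(l==l[v,u]).astype(np.uint8)
ct=max(cv2.findContours(mm,cv2.RETR_EXTERNAL,cv2.CHAIN_APPROX_NONE)[0],key=len)
x,y,w,h=cv2.boundingRect(ct); print('bbox',x,y,w,h)
W=np.array([ray(cm,a[0][0],a[0][1],z)[:2] for a in ct],np.float32)
(cx,cy),(w,h),a=cv2.minAreaRect(W)
L=a if w>h else a+90
L=(L+90)%180-90
# tool-frame offsets: fwd along object axis closest to -tool z
yw=np.radians(s['yaw']+90); fx=np.array([np.cos(yw),np.sin(yw)]); fy=np.array([-fx[1],fx[0]])
dd=np.array([cx,cy])-s['p'][:2]
print('ctr',round(cx,4),round(cy,4),'size',round(max(w,h),4),round(min(w,h),4),'axis',round(L,2),'| rel fwd',round(dd@fx,4),'left',round(dd@fy,4),'dyaw',round(L-(s['yaw']+90),2))
M=mm*255; cv2.imwrite('pics/m.png',M)
E
python3 rect.py w1 280 200 0.008; python3 rect.py w1 300 30 0.008;python3 rect.py w1 455 30 0.008
```

```text
bbox 245 107 70 180
ctr 0.443 0.3769 size 0.1395 0.0496 axis -0.73 | rel fwd -0.0007 left 0.0029 dyaw -0.63
bbox 272 0 63 61
ctr 0.5618 0.3601 size 0.0413 0.0365 axis 89.85 | rel fwd 0.1181 left -0.0137 dyaw 89.95
bbox 420 0 73 63
ctr 0.561 0.258 size 0.0441 0.0378 axis 89.61 | rel fwd 0.1174 left -0.1158 dyaw 89.71
```

Call:
send_rows(series=[-0.0007,0.0029,-0.03,-0.6,0,0,-0.02,0,0,0,0,0,0,0,0,0], claw=0.06)

```text
time_s: 1.8
eef_pos: [0.4424, 0.3787, 0.0719]
tool_rot: [2.757, 1.57, -0.393]
wrist_force: [0.2, 0.7, -0.3]
opening: 0.0601
```

```bash
python3 look.py w2; python3 - <<'E'
from h import *
for f in ['w1','w2']:
    P,d,cm=load(f); s=np.load('pics/'+f+'_s.npz'); X=cloud(cm,d)
    for sl in [(slice(230,330),slice(100,270)),(slice(230,330),slice(290,470))]:
        x=X[sl].reshape(-1,3); dd=d[sl].reshape(-1); k=(dd>0.05)&(dd<0.2); x=x[k]-s['p']
        if len(x): print(f,len(x),'low z rel tcp',np.percentile(x[:,2],[0.2,1,5]).round(4),'y',np.percentile(x[:,1],[1,99]).round(3))
E
```

```text
t 1.8 tcp [0.4424 0.3787 0.0719] yaw -90.49 q6 0.52 open 0.0601 F [ 0.2  0.7 -0.3]
w1 3893 low z rel tcp [0.0134 0.0147 0.018 ] y [0.041 0.056]
w1 3977 low z rel tcp [0.0135 0.0146 0.0182] y [-0.056 -0.041]
w2 4868 low z rel tcp [-0.0459  0.0058  0.0119] y [0.024 0.053]
w2 6113 low z rel tcp [-0.046  -0.0452 -0.0368] y [-0.104 -0.024]
```

View pics/w2.png

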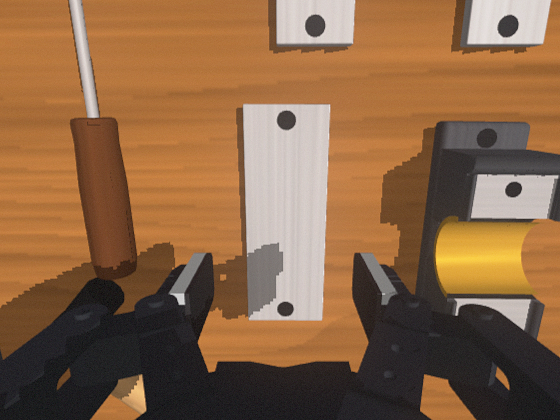

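```bash
python3 rect.py w2 285 180 0.008; python3 -c "
from h import *
s,R=tool();print(s['eef_pos'],s['time_s'])"
```

```text
bbox 243 104 87 216
ctr 0.4431 0.377 size 0.1389 0.0496 axis -0.74 | rel fwd 0.0008 left -0.0018 dyaw -0.25
[0.44274586 0.37900024 0.07246513] 1.85
```

Call:
send_rows(series=[0.0005,-0.0018,-0.03,-0.25,0,0,-0.025,0,0,0,-0.0135,0,0,0,-0.006,0,0,0,0,0,0,0,0,0])

```text
time_s: 2.45
eef_pos: [0.4437, 0.3767, -0.0021]
tool_rot: [-2.252, 1.569, 0.876]
wrist_force: [0.5, -0.1, 0.2]
opening: 0.06
```

Call:
send_rows(series=[0,0,0,0,0,0,0,0,0,0,0,0,0,0,0,0,0,0,0.01,0,0,0,0.03,0,0,0,0.04,0,0,0,0.02,0,0,0,0,0], claw=0.03)

```text
time_s: 3.35
eef_pos: [0.4443, 0.3776, 0.1009]
tool_rot: [-2.157, 1.564, 0.971]
wrist_force: [1.0, -0.8, -3.1]
opening: 0.0473
```

```bash
python3 look.py w3
```

```text
t 3.35 tcp [0.4443 0.3776 0.1009] yaw -90.81 q6 0.52 open 0.0473 F [ 1.  -0.8 -3.1]
```

View pics/w3.png

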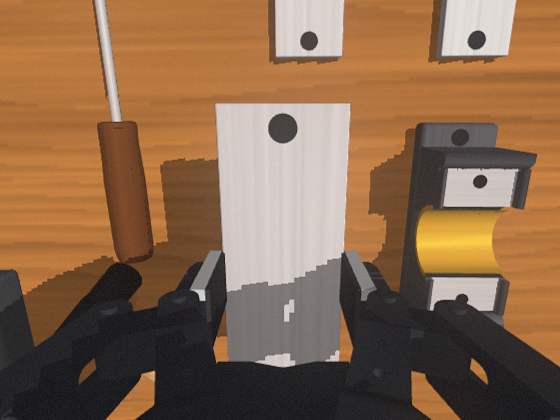

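Plate l1 is held level. Now over beside the large pad.

Call:
send_rows(series=[0.0228,-0.0213,0.0044,-0.51,0.0228,-0.0213,0.0044,-0.51,0.0228,-0.0213,0.0044,-0.51,0.0228,-0.0213,0.0044,-0.51,0.0228,-0.0213,0.0044,-0.51,0.0228,-0.0213,0.0044,-0.51,0.0228,-0.0213,0.0044,-0.51,0.0228,-0.0213,0.0044,-0.51,0.0228,-0.0213,0.0044,-0.51,0,0,0,0,0,0,0,0,0,0,0,0])

```text
time_s: 4.6
eef_pos: [0.6471, 0.1842, 0.1348]
tool_rot: [0.446, 1.568, -2.791]
wrist_force: [-1.5, 1.0, -3.9]
opening: 0.0477
```

```bash
python3 look.py w4
```

```text
t 4.6 tcp [0.6471 0.1842 0.1348] yaw -95.42 q6 0.91 open 0.0477 F [-1.5  1.  -3.9]
```

View pics/w4.png

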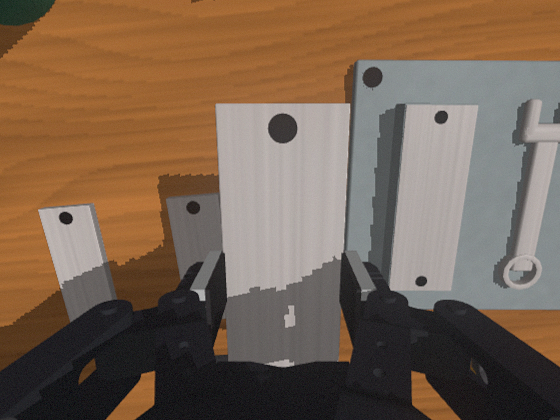

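```bash
python3 - <<'E'
from h import *
P,d,cm=load('w4')
for q in [(440,200),(398,220),(500,200),(285,90+30),(285,180)]: print(q,P[q[1],q[0]])
E
python3 rect.py w4 440 200 0.034 40 150
python3 - <<'E'
from h import *
# far edge of held plate rel tool
for f in ['w3','w4']:
    P,d,cm=load(f); s=np.load('pics/'+f+'_s.npz'); p=s['p']
    yw=np.radians(s['yaw']+90); fx=np.array([np.cos(yw),np.sin(yw)]); fy=np.array([-fx[1],fx[0]])
    g=P[...,2].astype(float)  # blue channel plate vs wood
    res=[]
    for u in list(range(235,330,8)):
        c=g[85:120,u]; k=np.argmax(np.diff(c))+85.5; 
        W=ray(cm,u,k,p[2]+0.010)[:2]-p[:2]; res.append((W@fx,W@fy))
    r=np.array(res); print(f,'far edge fwd',r[:,0].mean().round(4),r[:,0].std().round(4),'tilt',np.degrees(np.polyfit(r[:,1],r[:,0],1)[0]).round(2))
    # sides at row 200
    row=g[180]; d1=np.diff(row); l=np.argmax(d1[200:240])+200.5; rr=np.argmin(d1[330:365])+330.5
    for u in (l,rr): print((ray(cm,u,180,p[2]+0.010)[:2]-p[:2])@fy)
    print('depth plate z rel', [ (cloud(cm,d)[v,u,2]-p[2]).round(4) for u,v in [(283,150),(250,200),(310,200),(283,240)]])
E
```

```text
(440, 200) [174 168 166]
(398, 220) [170 163 159]
(500, 200) [130 138 139]
(285, 120) [62 57 55]
(285, 180) [185 175 175]
bbox 390 104 89 187
ctr 0.6384 0.0775 size 0.1384 0.0483 axis -5.76 | rel fwd 0.0013 left -0.107 dyaw -0.33
w3 far edge fwd 0.0692 0.0 tilt 0.07
0.024714802686360973
-0.02481607173646281
depth plate z rel [np.float64(0.0099), np.float64(0.0098), np.float64(0.0111), np.float64(0.0093)]
w4 far edge fwd 0.0692 0.0 tilt 0.06
0.024646181871590855
-0.02478142286008604
depth plate z rel [np.float64(0.0106), np.float64(0.0101), np.float64(0.01), np.float64(0.009)]
```

Call:
send_rows(series=[-0.0014,-0.0178,0,-0.06,-0.0014,-0.0178,0,-0.06,-0.0014,-0.0178,0,-0.06,-0.0014,-0.0178,0,-0.06,-0.0014,-0.0178,0,-0.06,-0.0013,-0.0177,0,-0.03,0,0,-0.03,0,0,0,-0.04,0,0,0,-0.02,0,0,0,0,0,0,0,0,0])

```text
time_s: 5.75
eef_pos: [0.6406, 0.0769, 0.0469]
tool_rot: [2.207, 1.57, -1.035]
wrist_force: [1.1, 0.1, -3.7]
opening: 0.0477
```

```bash
python3 look.py w5
```

```text
t 5.75 tcp [0.6406 0.0769 0.0469] yaw -95.75 q6 1.05 open 0.0477 F [ 1.1  0.1 -3.7]
```

View pics/w5.png

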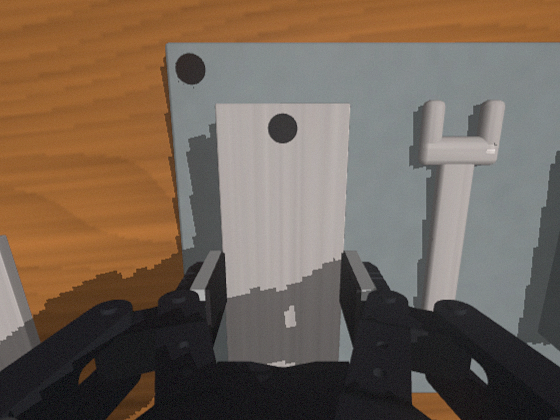

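Call:
send_rows(series=[-0.0018,0.0006,-0.004,0,0,0,-0.005,0,0,0,-0.004,0,0,0,-0.0022,0,0,0,0,0,0,0,0,0])

```text
time_s: 6.4
eef_pos: [0.6382, 0.0783, 0.0325]
tool_rot: [-2.874, 1.57, 0.168]
wrist_force: [-4.7, 0.7, 6.9]
opening: 0.0481
```

Call:
send_rows(series=[0,0,0,0,0,0,0,0,0,0,-0.005,0,0,0,-0.005,0,0,0,0,0], claw=0.058)

```text
time_s: 6.9
eef_pos: [0.6376, 0.0779, 0.02]
tool_rot: [0.445, 1.569, -2.797]
wrist_force: [-0.1, -0.3, 0.5]
opening: 0.058
```

Call:
send_rows(series=[0,0,0,0,0,0,0,0,0,0,0,0,0,0,0,0], claw=0.03)

```text
time_s: 7.3
eef_pos: [0.638, 0.078, 0.0209]
tool_rot: [0.365, 1.57, -2.877]
wrist_force: [0.3, -0.6, -3.1]
opening: 0.0487
```

Call:
send_rows(series=[0,0,0,0,0,0,0,0,0,0,0.02,0,0,0,0.035,0,0,0,0.03,0,0,0,0,0,0,0,0,0], claw=0.065)

```text
time_s: 8.0
eef_pos: [0.6389, 0.0785, 0.1075]
tool_rot: [-2.589, 1.568, 0.452]
wrist_force: [-0.1, 0.1, -0.4]
opening: 0.0646
```

```bash
python3 look.py w6
```

```text
t 8.0 tcp [0.6389 0.0785 0.1075] yaw -95.75 q6 1.05 open 0.0646 F [-0.1  0.1 -0.4]
```

View pics/w6.png

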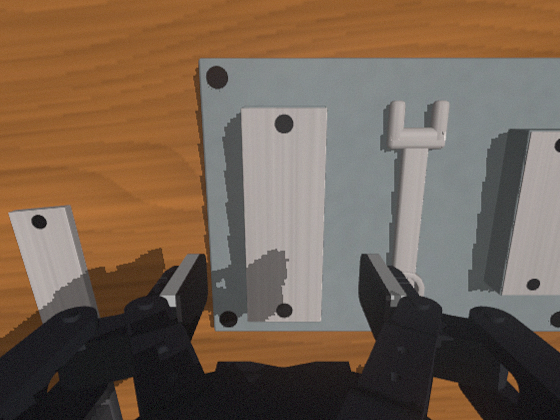

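```bash
python3 rect.py w6 285 180 0.042 40 100; python3 rect.py w6 540 220 0.034 40 160; python3 - <<'E'
import cv2,numpy as np
a=cv2.imread('pics/w6.png')
x=cv2.resize(a[95:140,230:340],(770,315),interpolation=cv2.INTER_NEAREST); y=cv2.resize(a[292:332,230:340],(770,280),interpolation=cv2.INTER_NEAREST)
cv2.imwrite('pics/w6z.png',np.vstack([x,y]))
E
```

```text
bbox 199 58 361 273
ctr 0.6401 0.0068 size 0.2355 0.1729 axis 84.22 | rel fwd 0.0084 left -0.0712 dyaw 89.97
bbox 503 132 57 163
ctr 0.6217 -0.0901 size 0.1093 0.0389 axis -4.48 | rel fwd -0.0002 left -0.1695 dyaw 1.27
```

View pics/w6z.png

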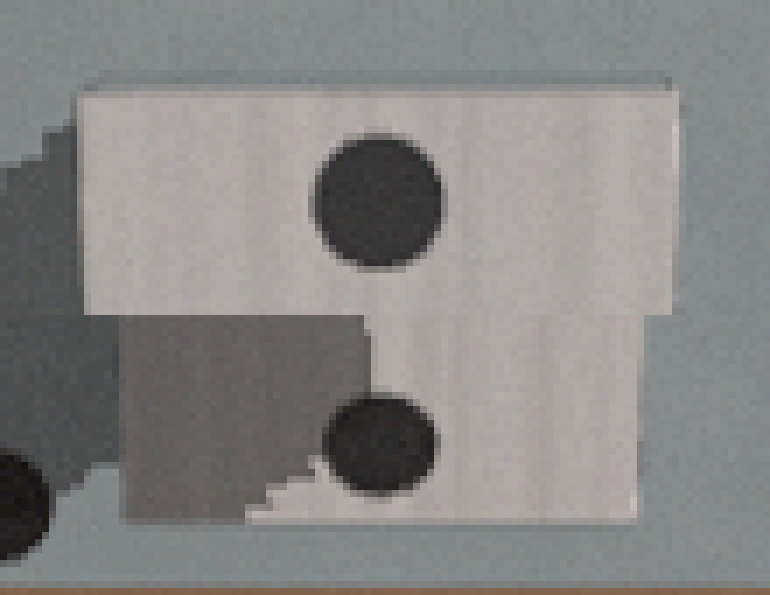

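```bash
cat > ends.py <<'E'
from h import *
import sys
# ends.py file u z row_far_lo row_far_hi row_near_lo row_near_hi u0 u1 : edge rows by gradient of (R-B)
f=sys.argv[1]; z=float(sys.argv[2]); a=list(map(int,sys.argv[3:9]))
P,d,cm=load(f); s=np.load('pics/'+f+'_s.npz'); p=s['p']
if z<0: z=p[2]-z-1   # held: pass -(1+off)
yw=np.radians(s['yaw']+90); fx=np.array([np.cos(yw),np.sin(yw)]); fy=np.array([-fx[1],fx[0]])
g=cv2.GaussianBlur(P,(3,3),0).astype(float); 
def edge(r0,r1,u):
    c=g[r0:r1,u]; k=np.abs(np.diff(c,axis=0)).sum(1); i=k.argmax()
    if 0<i<len(k)-1:
        A,B,C=k[i-1],k[i],k[i+1]; off=0.5*(A-C)/(A-2*B+C+1e-9)
    else: off=0
    return r0+i+0.5+off
out=[]
for r0,r1 in ((a[0],a[1]),(a[2],a[3])):
    if r1<=r0: continue
    W=np.array([ray(cm,u,edge(r0,r1,u),z)[:2]-p[:2] for u in range(a[4],a[5],4)])
    F=W@fx; L=W@fy; pf=np.polyfit(L,F,1); F0=np.median(F); out.append(F0)
    print('fwd edge',F0.round(4),'mad',np.median(abs(F-F0)).round(4),'skew deg',np.degrees(pf[0]).round(2))
if len(out)==2: print('centre fwd',np.mean(out).round(4),'len',(out[0]-out[1]).round(4))
E
python3 ends.py w6 0.042 98 116 312 328 252 315
python3 ends.py w1 0.008 98 116 280 294 255 305
python3 ends.py w4 0.034 98 112 282 298 408 445
```

```text
fwd edge 0.0684 mad 0.0001 skew deg 0.6
fwd edge -0.071 mad 0.0004 skew deg 0.54
centre fwd -0.0013 len 0.1394
fwd edge 0.0691 mad 0.0002 skew deg 0.34
fwd edge -0.0705 mad 0.0001 skew deg 0.06
centre fwd -0.0007 len 0.1396
fwd edge 0.0705 mad 0.0 skew deg 8.95
fwd edge -0.0679 mad 0.0002 skew deg 5.14
centre fwd 0.0013 len 0.1384
```

Call:
send_rows(series=[-0.003,-0.036,0.002,0.49,-0.003,-0.036,0.002,0.49,-0.003,-0.036,0.002,0.49,-0.003,-0.036,0.002,0.49,-0.003,-0.036,0.002,0.49,-0.003,-0.036,0.002,0.49,-0.003,-0.036,0,0.49,-0.003,-0.036,0,0.49,-0.003,-0.036,0,0.49,-0.003,-0.036,0,0.49,-0.003,-0.036,0,0.49,-0.003,-0.036,0,0.49,0,0,0,0,0,0,0,0])

```text
time_s: 9.45
eef_pos: [0.6011, -0.3546, 0.1163]
tool_rot: [-0.352, 1.568, 2.79]
wrist_force: [-0.1, 0.3, -0.7]
opening: 0.065
```

```bash
python3 look.py w7
```

```text
t 9.45 tcp [ 0.6011 -0.3546  0.1163] yaw -89.99 q6 1.83 open 0.065 F [-0.1  0.3 -0.7]
```

View pics/w7.png

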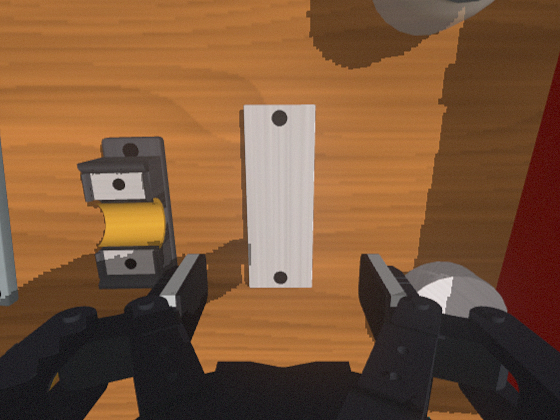

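```bash
python3 rect.py w7 280 200 0.008; python3 ends.py w7 0.008 95 114 280 296 255 305
```

```text
bbox 244 105 71 183
ctr 0.6016 -0.3522 size 0.1393 0.0496 axis 0.12 | rel fwd 0.0006 left 0.0024 dyaw 0.11
fwd edge 0.0706 mad 0.0 skew deg -0.22
fwd edge -0.0692 mad 0.0 skew deg 0.18
centre fwd 0.0007 len 0.1398
```

Call:
send_rows(series=[0.0006,0.0024,-0.04,0.1,0,0,-0.04,0,0,0,-0.02,0,0,0,-0.012,0,0,0,-0.0055,0,0,0,0,0,0,0,0,0], claw=0.06)

```text
time_s: 10.2
eef_pos: [0.6038, -0.3515, 0.002]
tool_rot: [2.767, 1.569, -0.37]
wrist_force: [-0.5, 0.4, 0.4]
opening: 0.0599
```

Call:
send_rows(series=[-0.0018,-0.0005,-0.0035,0,0,0,0,0])

```text
time_s: 10.4
eef_pos: [0.601, -0.352, -0.0022]
tool_rot: [3.032, 1.57, -0.106]
wrist_force: [-0.5, -0.2, 0.8]
opening: 0.0599
```

Call:
send_rows(series=[0,0,0,0,0,0,0,0,0,0,0,0,0,0,0,0,0,0,0.01,0,0,0,0.03,0,0,0,0.04,0,0,0,0.03,0,0,0,0,0], claw=0.03)

```text
time_s: 11.3
eef_pos: [0.6037, -0.353, 0.113]
tool_rot: [2.761, 1.563, -0.376]
wrist_force: [1.1, -0.6, -3.7]
opening: 0.0479
```

```bash
python3 look.py w8; python3 ends.py w8 -1.010 90 118 0 0 235 330
```

```text
t 11.3 tcp [ 0.6037 -0.353   0.113 ] yaw -89.73 q6 1.83 open 0.0479 F [ 1.1 -0.6 -3.7]
fwd edge 0.0703 mad 0.0 skew deg 0.67
```

View pics/w8.png

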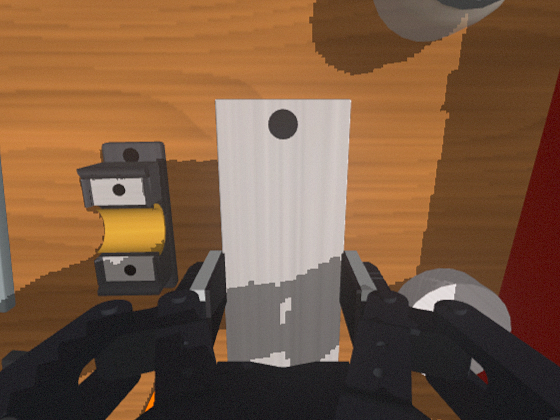

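Call:
send_rows(series=[0.0027,0.0368,0.005,-0.67,0.0027,0.0368,0.005,-0.67,0.0027,0.0368,0.005,-0.67,0.0027,0.0368,0.005,-0.67,0.0027,0.0368,0.005,-0.67,0.0027,0.0368,0.005,-0.67,0.0027,0.0368,0.005,-0.67,0.0027,0.0368,0.005,-0.67,0.0027,0.0368,0,-0.67,0,0,0,0,0,0,0,0])

```text
time_s: 12.45
eef_pos: [0.6242, -0.0198, 0.1455]
tool_rot: [0.158, 1.568, -3.083]
wrist_force: [0.0, 0.7, -5.0]
opening: 0.048
```

```bash
python3 look.py w9
```

```text
t 12.45 tcp [ 0.6242 -0.0198  0.1455] yaw -95.71 q6 1.19 open 0.048 F [ 0.   0.7 -5. ]
```

View pics/w9.png

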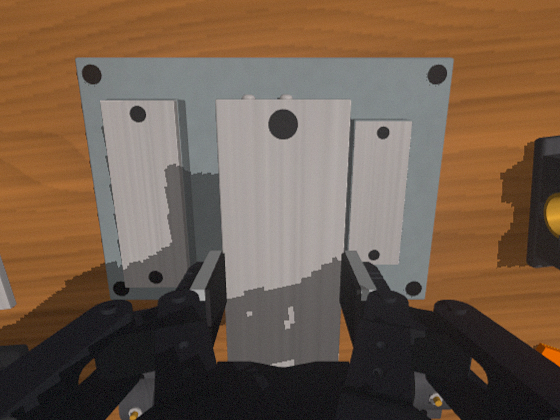

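```bash
python3 ends.py w9 0.042 92 108 280 298 108 175;  python3 ends.py w9 0.034 112 130 256 272 356 375; python3 rect.py w9 380 200 0.034 40 150; python3 - <<'E'
import cv2,numpy as np
a=cv2.imread('pics/w9.png')
cv2.imwrite('pics/w9z.png',np.hstack([cv2.resize(a[90:130,95:205],(770//2*1,280//2*1),interpolation=cv2.INTER_NEAREST),cv2.resize(a[265:305,95:205],(385,140),interpolation=cv2.INTER_NEAREST)]))
E
```

```text
fwd edge 0.0733 mad 0.0 skew deg -0.39
fwd edge -0.0665 mad 0.0028 skew deg -4.13
centre fwd 0.0034 len 0.1398
fwd edge 0.0596 mad 0.0 skew deg 0.18
fwd edge -0.0484 mad 0.0014 skew deg -21.45
centre fwd 0.0056 len 0.108
bbox 349 121 63 143
ctr 0.6217 -0.0914 size 0.1091 0.0398 axis -5.81 | rel fwd 0.0047 left -0.0716 dyaw -0.1
```

View pics/w9z.png

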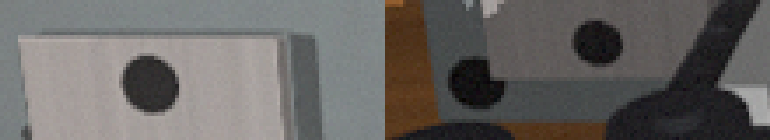

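Call:
send_rows(series=[0.0026,0.0196,0,0,0.0026,0.0196,0,0,0.0026,0.0196,0,0,0.0026,0.0196,0,0,0.0025,0.0195,0,0,0,0,-0.04,0,0,0,-0.03,0,0,0,-0.016,0,0,0,0,0,0,0,0,0])

```text
time_s: 13.5
eef_pos: [0.6388, 0.0779, 0.0616]
tool_rot: [2.107, 1.57, -1.135]
wrist_force: [0.3, -0.7, -3.4]
opening: 0.0476
```

```bash
python3 look.py w10; python3 ends.py w10 -1.010 90 118 0 0 235 330
```

```text
t 13.5 tcp [0.6388 0.0779 0.0616] yaw -95.75 q6 1.05 open 0.0476 F [ 0.3 -0.7 -3.4]
fwd edge 0.0703 mad 0.0 skew deg 0.61
```

Call:
send_rows(series=[-0.0015,0.0002,-0.007,0,0,0,-0.007,0,0,0,-0.005,0,0,0,-0.0026,0,0,0,0,0,0,0,0,0])

```text
time_s: 14.15
eef_pos: [0.6364, 0.0772, 0.0402]
tool_rot: [0.684, 1.57, -2.559]
wrist_force: [-4.3, 1.5, 5.5]
opening: 0.0475
```

Call:
send_rows(series=[0.0006,0,0,0,0,0,0,0])

```text
time_s: 14.35
eef_pos: [0.6364, 0.0772, 0.0402]
tool_rot: [0.319, 1.569, -2.924]
wrist_force: [-8.1, 1.5, 7.9]
opening: 0.0479
```

Call:
send_rows(series=[0,0,0,0,0,0,0,0,0,0,-0.007,0,0,0,-0.007,0,0,0,0,0], claw=0.058)

```text
time_s: 14.85
eef_pos: [0.6365, 0.077, 0.0239]
tool_rot: [0.407, 1.569, -2.836]
wrist_force: [-0.6, 0.5, -0.3]
opening: 0.0578
```

Call:
send_rows(series=[0,0,0,0,0,0,0,0,0,0,0,0,0,0,0,0], claw=0.03)

```text
time_s: 15.25
eef_pos: [0.6373, 0.078, 0.0252]
tool_rot: [-1.48, 1.57, 1.56]
wrist_force: [0.3, 5.5, -5.8]
opening: 0.049
```

Call:
send_rows(series=[0,0,0,0,0,0,0,0,0,0,0.02,0,0,0,0.035,0,0,0,0.03,0,0,0,0.01,0,0,0,0,0], claw=0.065)

```text
time_s: 15.95
eef_pos: [0.6385, 0.0774, 0.1229]
tool_rot: [-2.74, 1.567, 0.3]
wrist_force: [0.5, 0.7, -0.7]
opening: 0.065
```

```bash
python3 look.py w11;python3 - <<'E'
import cv2,numpy as np
a=cv2.imread('pics/w11.png')
cv2.imwrite('pics/w11z.png',cv2.resize(a[80:340,190:340],None,fx=2.3,fy=2.3,interpolation=cv2.INTER_NEAREST))
E
```

```text
t 15.95 tcp [0.6385 0.0774 0.1229] yaw -95.8 q6 1.05 open 0.065 F [ 0.5  0.7 -0.7]
```

View pics/w11z.png

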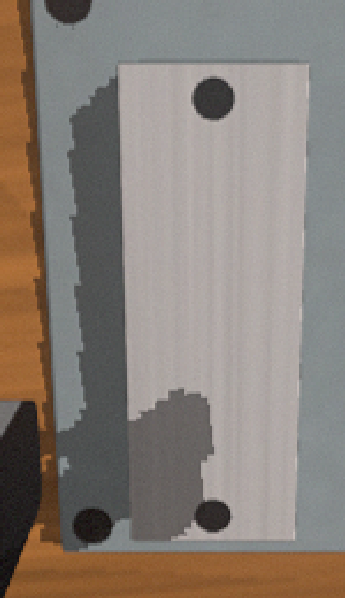

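```bash
python3 ends.py w11 0.050 98 118 300 322 248 316; python3 -c "
import numpy as np
from h import *
s=np.load('pics/w11_s.npz');yw=np.radians(-5.75);print(s['p'][:2]@[np.cos(yw),np.sin(yw)])"
```

```text
fwd edge 0.0688 mad 0.0001 skew deg 0.59
fwd edge -0.0744 mad 0.0 skew deg 0.94
centre fwd -0.0028 len 0.1432
0.6274863657783294
```

```bash
python3 ends.py w11 0.050 98 118 308 318 282 314;  python3 ends.py w11 0.050 98 118 308 317 250 262; python3 - <<'E'
import cv2,numpy as np
a=cv2.imread('pics/w11.png')
cv2.imwrite('pics/w11y.png',cv2.resize(a[295:325,230:330],None,fx=7,fy=7,interpolation=cv2.INTER_NEAREST))
E
```

```text
fwd edge 0.0688 mad 0.0 skew deg -16.53
fwd edge -0.0702 mad 0.0 skew deg 8.72
centre fwd -0.0007 len 0.1389
fwd edge 0.0688 mad 0.0 skew deg -0.62
fwd edge -0.0706 mad 0.0 skew deg 0.18
centre fwd -0.0009 len 0.1395
```

View pics/w11y.png

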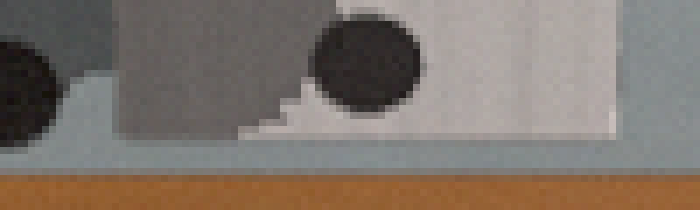

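The large pile is flush (far edges agree within 0.2 mm). Next is base_large, the larger block seen at top-view (206,219).

Call:
send_rows(series=[-0.0206,0.0183,0.003,0.5,-0.0206,0.0183,0.003,0.5,-0.0206,0.0183,0.003,0.5,-0.0206,0.0183,0.003,0.5,-0.0206,0.0183,0.003,0.5,-0.0206,0.0183,0.003,0.5,-0.0206,0.0183,0.003,0.5,-0.0206,0.0183,0.003,0.5,-0.0206,0.0183,0.003,0.5,-0.0206,0.0183,0,0.5,0,0,0,0,0,0,0,0], claw=0.08)

```text
time_s: 17.2
eef_pos: [0.4306, 0.2601, 0.1465]
tool_rot: [0.884, 1.569, -2.27]
wrist_force: [0.9, 0.4, 0.5]
opening: 0.0799
```

```bash
python3 look.py w12
```

```text
t 17.2 tcp [0.4306 0.2601 0.1465] yaw -90.72 q6 0.62 open 0.0799 F [0.9 0.4 0.5]
```

View pics/w12.png

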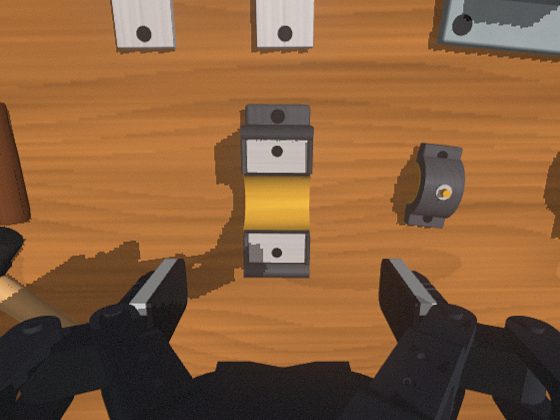

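```bash
cat > base.py <<'E'
from h import *
import sys
# yellow bore corners: base.py file z
f=sys.argv[1]; z=float(sys.argv[2]); P,d,cm=load(f); s=np.load('pics/'+f+'_s.npz'); p=s['p']
box=list(map(int,sys.argv[3:7])) if len(sys.argv)>3 else [0,560,0,420]
if z<0: z=p[2]-z-1
yw=np.radians(s['yaw']+90); fx=np.array([np.cos(yw),np.sin(yw)]); fy=np.array([-fx[1],fx[0]])
hsv=cv2.cvtColor(P,cv2.COLOR_RGB2HSV)
m=((abs(hsv[...,0].astype(int)-23)<5)&(hsv[...,1]>150)&(hsv[...,2]>110)).astype(np.uint8)
M=np.zeros_like(m); M[box[2]:box[3],box[0]:box[1]]=m[box[2]:box[3],box[0]:box[1]]
M=cv2.morphologyEx(M,cv2.MORPH_OPEN,np.ones((3,3)))
n,l,st,c=cv2.connectedComponentsWithStats(M); i=1+st[1:,4].argmax(); mm=l==i; print('yellow bbox',st[i])
x,y,w,h=st[i,:4]
top=[];bot=[]
for u in range(x+10,x+w-10):
    r=np.where(mm[:,u])[0]
    top.append(ray(cm,u,r.min()-.5,z)[:2]-p[:2]); bot.append(ray(cm,u,r.max()+.5,z)[:2]-p[:2])
top=np.array(top);bot=np.array(bot)
for q in (top,bot):
    pf=np.polyfit(q@fy,q@fx,1); print('bore edge fwd',np.median(q@fx).round(4),'skew',np.degrees(np.arctan(pf[0])).round(2))
cf=(np.median(top@fx)+np.median(bot@fx))/2
print('bore ctr fwd',cf.round(4),'world (lateral 0)',(p[:2]+cf*fx).round(4))
for v in (y+3,y+h-4):
    r=np.where(mm[v])[0]; print('lat at row',v,[((ray(cm,u,v,z)[:2]-p[:2])@fy).round(4) for u in (r.min()-.5,r.max()+.5)])
E
python3 base.py w12 0.044; python3 ends.py w12 0.014 98 112 0 0 252 304; python3 rect.py w12 277 164 0.044 40 110;python3 rect.py w12 290 250 0.044 40 90
```

```text
yellow bbox [ 245  179   64   50 2688]
bore edge fwd 0.0173 skew 4.38
bore edge fwd -0.0162 skew -2.62
bore ctr fwd 0.0006 world (lateral 0) [0.4311 0.2601]
lat at row 182 [np.float64(0.0256), np.float64(-0.0009)]
lat at row 225 [np.float64(0.028), np.float64(-0.0194)]
fwd edge 0.0716 mad 0.0 skew deg 0.9
bbox 246 139 61 34
ctr 0.4667 0.2639 size 0.0418 0.023 axis 89.19 | rel fwd 0.0361 left 0.0042 dyaw 89.92
bbox 248 233 58 30
ctr 0.3977 0.2649 size 0.0428 0.0234 axis 89.17 | rel fwd -0.0329 left 0.0044 dyaw 89.89
```

Call:
send_rows(series=[0.0017,0.0043,-0.03,0,0,0,-0.03,0,0,0,-0.03,0,0,0,0,0,0,0,0,0], claw=0.066)

```text
time_s: 17.75
eef_pos: [0.4334, 0.2638, 0.0574]
tool_rot: [1.104, 1.569, -2.053]
wrist_force: [-0.0, -0.3, 1.1]
opening: 0.0656
```

Call:
send_rows(series=[-0.0012,0.0006,-0.015,0,0,0,-0.015,0,0,0,-0.01,0,0,0,-0.005,0,0,0,0,0,0,0,0,0])

```text
time_s: 18.35
eef_pos: [0.4323, 0.2656, 0.0133]
tool_rot: [-2.373, 1.57, 0.755]
wrist_force: [0.7, -0.7, 0.2]
opening: 0.0661
```

Call:
send_rows(series=[0,0,0,0,0,0,0,0,0,0,0,0,0,0,0,0,0,0,0,0,0,0,0.005,0,0,0,0.01,0,0,0,0,0], claw=0.03)

```text
time_s: 19.15
eef_pos: [0.4321, 0.2658, 0.0287]
tool_rot: [-2.214, 1.569, 0.914]
wrist_force: [1.1, 1.4, -7.6]
opening: 0.0461
```

Call:
send_rows(series=[0,0,0.03,0,0,0,0.04,0,0,0,0.04,0,0.027,-0.0098,0.002,-0.64,0.027,-0.0098,0.002,-0.64,0.027,-0.0098,0.002,-0.64,0.027,-0.0098,0.002,-0.64,0.027,-0.0098,0.002,-0.64,0.027,-0.0098,0,-0.64,0.027,-0.0098,0,-0.64,0.027,-0.0098,0,-0.64,0,0,0,0,0,0,0,0])

```text
time_s: 20.45
eef_pos: [0.6473, 0.1862, 0.1459]
tool_rot: [0.385, 1.568, -2.861]
wrist_force: [-0.2, -0.3, -8.0]
opening: 0.0468
```

```bash
python3 look.py w13
```

```text
t 20.45 tcp [0.6473 0.1862 0.1459] yaw -96.0 q6 0.9 open 0.0468 F [-0.2 -0.3 -8. ]
```

View pics/w13.png

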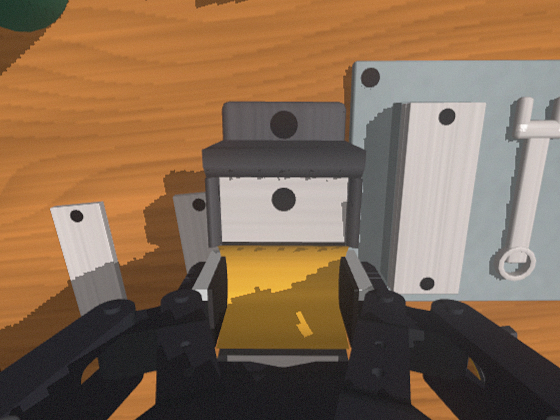

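```bash
python3 ends.py w13 -1.001 94 110 0 0 232 336; python3 - <<'E'
from h import *
P,d,cm=load('w13'); s=np.load('pics/w13_s.npz'); X=cloud(cm,d)-s['p']
for u,v in [(250,115),(320,115),(240,220),(330,220),(283,145)]: print((u,v),X[v,u].round(4))
E
```

```text
fwd edge 0.0699 mad 0.0001 skew deg 0.38
(250, 115) [ 0.0657  0.006  -0.0009]
(320, 115) [ 0.0627 -0.0217 -0.0003]
(240, 220) [0.0325 0.0108 0.0315]
(330, 220) [ 0.0289 -0.0192  0.0305]
(283, 145) [ 0.0546 -0.006   0.021 ]
```

Call:
send_rows(series=[-0.0016,-0.018,0,0.04,-0.0016,-0.018,0,0.04,-0.0016,-0.018,0,0.04,-0.0016,-0.018,0,0.04,-0.0016,-0.018,0,0.04,-0.0018,-0.0182,0,0.04,0,0,-0.03,0,0,0,-0.025,0,0,0,-0.01,0,0,0,0,0,0,0,0,0])

```text
time_s: 21.6
eef_pos: [0.6389, 0.0786, 0.0836]
tool_rot: [-3.132, 1.57, -0.089]
wrist_force: [1.2, 0.2, -7.9]
opening: 0.0465
```

```bash
python3 look.py w14; python3 ends.py w14 -1.001 94 110 0 0 232 336
```

```text
t 21.6 tcp [0.6389 0.0786 0.0836] yaw -95.65 q6 1.05 open 0.0465 F [ 1.2  0.2 -7.9]
fwd edge 0.0699 mad 0.0 skew deg 0.39
```

View pics/w14.png

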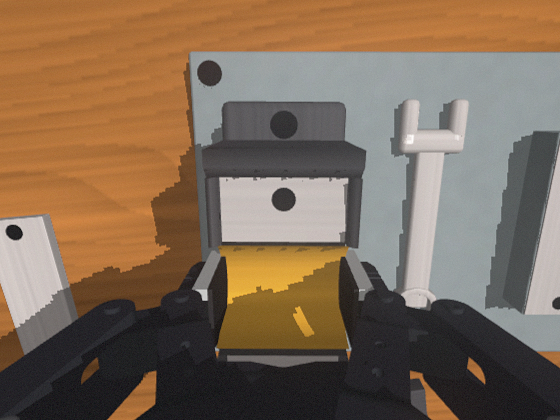

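Call:
send_rows(series=[-0.0012,-0.0004,-0.006,0,0,0,-0.006,0,0,0,-0.004,0,0,0,-0.003,0,0,0,-0.001,0,0,0,0,0,0,0,0,0])

```text
time_s: 22.35
eef_pos: [0.6366, 0.0783, 0.0639]
tool_rot: [1.69, 1.571, -1.551]
wrist_force: [-6.3, 0.6, 3.8]
opening: 0.0465
```

Call:
send_rows(series=[0,0,0,0,0,0,0,0,0.0008,0,-0.008,0,0,0,-0.01,0,0,0,-0.007,0,0,0,0,0], claw=0.06)

```text
time_s: 22.95
eef_pos: [0.6366, 0.0778, 0.0357]
tool_rot: [0.465, 1.568, -2.776]
wrist_force: [0.1, -1.0, 0.1]
opening: 0.0597
```

Call:
send_rows(series=[0,0,0,0,0,0,0,0,0,0,0,0,0,0,0,0], claw=0.03)

```text
time_s: 23.35
eef_pos: [0.6374, 0.0782, 0.0372]
tool_rot: [0.252, 1.57, -2.989]
wrist_force: [1.0, -0.7, -7.1]
opening: 0.0493
```

Call:
send_rows(series=[0,0,0,0,0,0,0,0,0,0,0.02,0,0,0,0.035,0,0,0,0.035,0,0,0,0.025,0,0,0,0,0,0,0,0,0], claw=0.068)

```text
time_s: 24.15
eef_pos: [0.6381, 0.0786, 0.1539]
tool_rot: [-2.581, 1.568, 0.462]
wrist_force: [-0.3, -0.7, -0.5]
opening: 0.0678
```

```bash
python3 look.py w15;python3 ends.py w15 0.064 90 118 0 0 250 305
```

```text
t 24.15 tcp [0.6381 0.0786 0.1539] yaw -95.67 q6 1.05 open 0.0678 F [-0.3 -0.7 -0.5]
fwd edge 0.0684 mad 0.0 skew deg 0.25
```

View pics/w15.png

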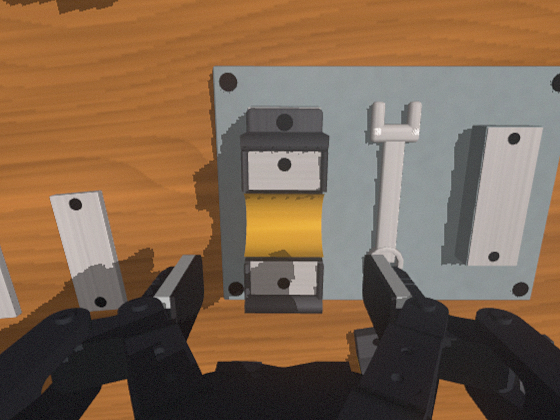

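```bash
python3 - <<'E'
import cv2,numpy as np
a=cv2.imread('pics/w15.png')
cv2.imwrite('pics/w15z.png',np.vstack([cv2.resize(a[98:135,235:335],None,fx=7,fy=7,interpolation=cv2.INTER_NEAREST),cv2.resize(a[290:320,235:335],None,fx=7,fy=7,interpolation=cv2.INTER_NEAREST)]))
E
```

```text
(no output)
```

View pics/w15z.png

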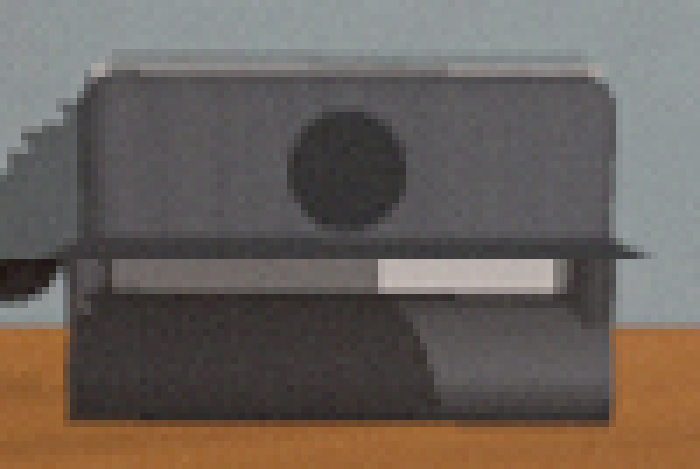

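Call:
send_rows(series=[-0.0008,0,-0.03,0,0,0,-0.03,0,0,0,-0.02,0,0,0,-0.008,0,0,0,0,0,0,0,0,0], claw=0.062)

```text
time_s: 24.8
eef_pos: [0.6373, 0.0783, 0.065]
tool_rot: [2.733, 1.57, -0.507]
wrist_force: [-0.4, -0.4, -0.5]
opening: 0.062
```

Call:
send_rows(series=[0,0,0,0,0,0,0,0,0,0,0,0,0,0,0,0], claw=0.03)

```text
time_s: 25.2
eef_pos: [0.6376, 0.0782, 0.0666]
tool_rot: [-2.922, 1.569, 0.12]
wrist_force: [-1.9, -1.8, 5.2]
opening: 0.0455
```

Call:
send_rows(series=[0.0006,0,0.0008,0,0.0006,-0.0002,0,0,0,0,0,0])

```text
time_s: 25.5
eef_pos: [0.6377, 0.0781, 0.0666]
tool_rot: [-0.69, 1.571, 2.352]
wrist_force: [-5.9, 0.3, 9.2]
opening: 0.0454
```

Call:
send_rows(series=[0.0005,0,0.001,0,0.0005,-0.0001,0.001,0,0,0,0,0,0,0,0,0])

```text
time_s: 25.9
eef_pos: [0.6384, 0.078, 0.0667]
tool_rot: [0.19, 1.569, -3.051]
wrist_force: [-3.0, 1.1, -4.0]
opening: 0.0453
```

Moved about 0.8 mm forward. Release and look.

Call:
send_rows(series=[0,0,0,0,0,0,0,0,0,0,0.02,0,0,0,0.035,0,0,0,0.03,0,0,0,0,0,0,0,0,0], claw=0.068)

```text
time_s: 26.6
eef_pos: [0.6402, 0.0782, 0.154]
tool_rot: [-2.697, 1.567, 0.346]
wrist_force: [-0.1, 0.5, -2.0]
opening: 0.0681
```

```bash
python3 look.py w16;python3 ends.py w16 0.064 90 118 0 0 250 305;  python3 - <<'E'
import cv2,numpy as np
a=cv2.imread('pics/w16.png')
cv2.imwrite('pics/w16z.png',cv2.resize(a[90:330,215:355],None,fx=4,fy=2.4,interpolation=cv2.INTER_NEAREST))
E
```

```text
t 26.6 tcp [0.6402 0.0782 0.154 ] yaw -95.68 q6 1.05 open 0.0681 F [-0.1  0.5 -2. ]
fwd edge 0.0677 mad 0.0 skew deg 0.16
```

View pics/w16z.png

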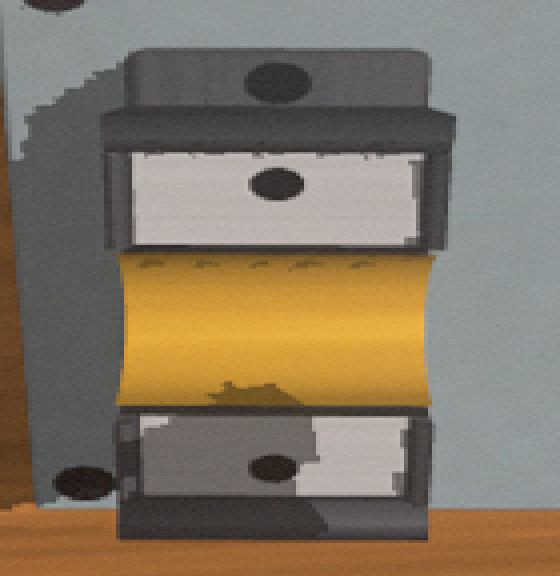

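Call:
send_rows(series=[-0.021,-0.0218,0,-0.18,-0.021,-0.0218,0,-0.18,-0.021,-0.0218,0,-0.18,-0.021,-0.0218,0,-0.18,-0.021,-0.0218,0,-0.18,-0.021,-0.0218,0,-0.18,-0.021,-0.0218,0,-0.18,-0.021,-0.0218,-0.01,-0.18,-0.021,-0.0218,-0.01,-0.18,-0.021,-0.0218,-0.01,-0.18,0,0,0,0,0,0,0,0])

```text
time_s: 27.85
eef_pos: [0.4285, -0.1406, 0.1219]
tool_rot: [0.464, 1.57, -2.81]
wrist_force: [0.9, -0.8, 1.2]
opening: 0.0679
```

```bash
python3 look.py w17
```

```text
t 27.85 tcp [ 0.4285 -0.1406  0.1219] yaw -97.54 q6 1.32 open 0.0679 F [ 0.9 -0.8  1.2]
```

View pics/w17.png

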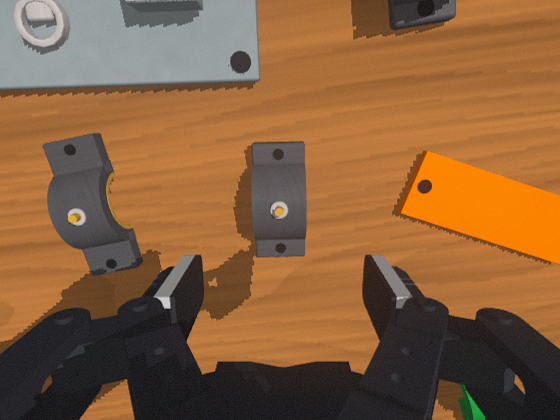

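```bash
cat > cap.py <<'E'
from h import *
import sys
# cap.py f z rfar0 rfar1 rnear0 rnear1 u0 u1 colband rows for side edges
f=sys.argv[1]; z=float(sys.argv[2]); P,d,cm=load(f); s=np.load('pics/'+f+'_s.npz'); p=s['p']
x0,x1,y0,y1=map(int,sys.argv[3:7])
yw=np.radians(s['yaw']+90); fx=np.array([np.cos(yw),np.sin(yw)]); fy=np.array([-fx[1],fx[0]])
hsv=cv2.cvtColor(P,cv2.COLOR_RGB2HSV)
m=np.zeros(hsv.shape[:2],np.uint8); m[y0:y1,x0:x1]=(hsv[y0:y1,x0:x1,1]<60)
m=cv2.morphologyEx(m,cv2.MORPH_OPEN,np.ones((3,3))); n,l,st,c=cv2.connectedComponentsWithStats(m); i=1+st[1:,4].argmax()
mm=(l==i).astype(np.uint8); print(st[i])
def fit(v0,v1):
    # lug band rows: left,right edges
    L=[];R=[]
    for v in range(v0,v1):
        r=np.where(mm[v])[0]; L.append(ray(cm,r.min()-.5,v,z)[:2]-p[:2]); R.append(ray(cm,r.max()+.5,v,z)[:2]-p[:2])
    return np.array(L),np.array(R)
y,h=st[i,1],st[i,3]
L1,R1=fit(y+4,y+14); L2,R2=fit(y+h-12,y+h-4)
a=(L1.mean(0)+R1.mean(0))/2; b=(L2.mean(0)+R2.mean(0))/2
print('far lug ctr',a@fx,a@fy,'near',b@fx,b@fy,'dyaw',np.degrees(np.arctan2((a-b)@fy,(a-b)@fx)).round(2))
T=[];B=[]
for u in range(int(st[i,0])+10,int(st[i,0]+st[i,2])-10):
    r=np.where(mm[:,u])[0]; T.append((ray(cm,u,r.min()-.5,z)[:2]-p[:2])@fx); B.append((ray(cm,u,r.max()+.5,z)[:2]-p[:2])@fx)
ctr=(np.median(T)+np.median(B))/2
lat=np.interp(ctr,[b@fx,a@fx],[b@fy,a@fy])
print('ends',np.median(T).round(4),np.median(B).round(4),'len',(np.median(T)-np.median(B)).round(4),'ctr fwd',ctr.round(4),'lat',lat.round(4),'shift world',(ctr*fx+lat*fy).round(4))
E
python3 cap.py w17 0.013 225 330 125 270
python3 cap.py w17 0.013 20 150 110 280
```

```text
[ 252  142   54  115 5721]
far lug ctr 0.039053158288061954 0.0033387447073316514 near -0.03616537732158284 0.0014701301940983895 dyaw 1.42
ends 0.0454 -0.042 len 0.0874 ctr fwd 0.0017 lat 0.0024 shift world [0.002  0.0022]
[  44  134   98  141 7914]
far lug ctr 0.04487342951523849 0.14553446097227368 near -0.05109765860490378 0.13443393048269495 dyaw 6.6
ends 0.047 -0.0528 len 0.0998 ctr fwd -0.0029 lat 0.14 shift world [0.0155 0.1392]
```

Caps in the wrist view: the one at (279,200) measures 87 mm, so it is cap_large (88 mm). The one at (90,205) is ≥100 mm, so it is the spare. The green look-alike is at (472,405). Here is the confirming crop before I reach for it.

```bash
python3 - <<'E'
import cv2
a=cv2.imread('pics/w17.png')
cv2.imwrite('pics/w17z.png',cv2.resize(a[120:290,20:330],None,fx=2.5,fy=2.5,interpolation=cv2.INTER_CUBIC))
E
```

```text
(no output)
```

View pics/w17z.png

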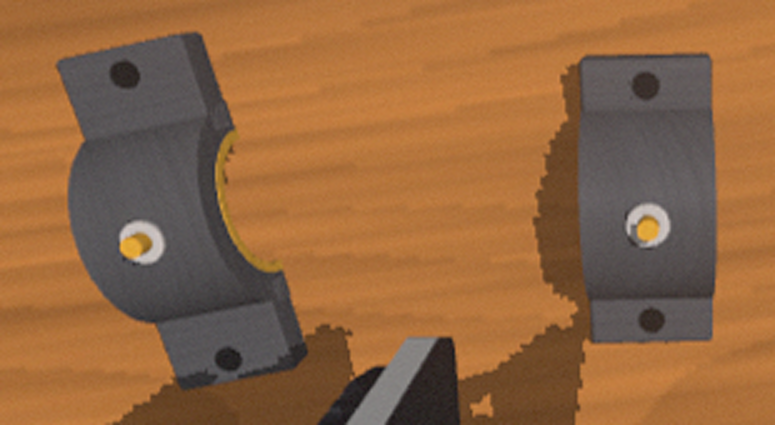

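Call:
send_rows(series=[0.002,0.0022,-0.03,1.4,0,0,-0.03,0,0,0,-0.02,0,0,0,0,0,0,0,0,0], claw=0.055)

```text
time_s: 28.4
eef_pos: [0.4317, -0.1375, 0.0426]
tool_rot: [0.668, 1.57, -2.579]
wrist_force: [1.4, -0.1, 0.7]
opening: 0.0554
```

The crop confirms it: the right-hand cap is the shorter one and the left is the long spare.

Call:
send_rows(series=[-0.0012,-0.0009,-0.012,0,0,0,-0.012,0,0,0,-0.007,0,0,0,0,0,0,0,0,0])

```text
time_s: 28.9
eef_pos: [0.4305, -0.1386, 0.0121]
tool_rot: [-3.043, 1.57, -0.008]
wrist_force: [-0.2, 0.6, 0.2]
opening: 0.0551
```

Call:
send_rows(series=[0,0,0,0,0,0,0,0,0,0,0,0,0,0,0,0,0,0,0,0], claw=0.02)

```text
time_s: 29.4
eef_pos: [0.4305, -0.1386, 0.0124]
tool_rot: [-2.956, 1.569, 0.08]
wrist_force: [-1.4, 2.6, 7.8]
opening: 0.0365
```

Call:
send_rows(series=[0,0,0.01,0,0,0,0.035,0,0,0,0.04,0,0,0,0.04,0,0.028,0.0167,0.006,0.06,0.028,0.0167,0.006,0.06,0.028,0.0167,0.006,0.06,0.028,0.0167,0.006,0.06,0.028,0.0167,0,0.06,0.028,0.0167,0,0.06,0.028,0.0167,0,0.06,0,0,0,0,0,0,0,0])

```text
time_s: 30.7
eef_pos: [0.6253, -0.0216, 0.1599]
tool_rot: [0.151, 1.569, -3.089]
wrist_force: [-0.6, -0.1, -3.1]
opening: 0.0367
```

```bash
python3 look.py w18
```

```text
t 30.7 tcp [ 0.6253 -0.0216  0.1599] yaw -95.64 q6 1.2 open 0.0367 F [-0.6 -0.1 -3.1]
```

View pics/w18.png

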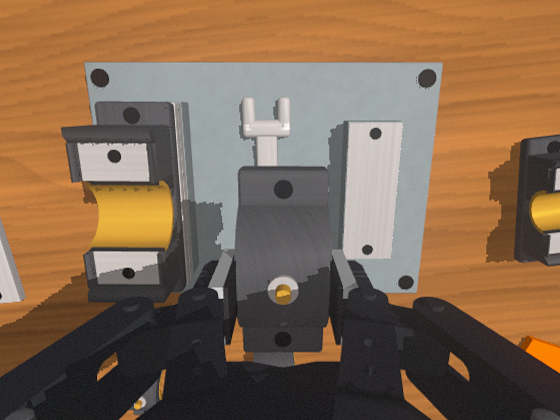

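```bash
python3 ends.py w18 -1.001 158 176 0 0 245 322; python3 ends.py w18 -1.001 158 176 344 358 252 270;python3 ends.py w18 -1.001 158 176 344 358 300 316
```

```text
fwd edge 0.0448 mad 0.0 skew deg 0.37
fwd edge 0.0448 mad 0.0 skew deg 0.29
fwd edge -0.0442 mad 0.0001 skew deg 1.6
centre fwd 0.0003 len 0.0889
fwd edge 0.0446 mad 0.0 skew deg 0.94
fwd edge -0.0441 mad 0.0 skew deg 0.07
centre fwd 0.0002 len 0.0887
```

Call:
send_rows(series=[0.0025,0.0199,0,0,0.0025,0.0199,0,0,0.0025,0.0199,0,0,0.0025,0.0199,0,0,0.0025,0.02,0,0,0,0,-0.015,0,0,0,-0.01,0,0,0,0,0,0,0,0,0])

```text
time_s: 31.65
eef_pos: [0.6382, 0.0776, 0.1352]
tool_rot: [0.778, 1.57, -2.463]
wrist_force: [-0.4, -0.2, -3.3]
opening: 0.0366
```

```bash
python3 look.py w19
```

```text
t 31.65 tcp [0.6382 0.0776 0.1352] yaw -95.66 q6 1.05 open 0.0366 F [-0.4 -0.2 -3.3]
```

View pics/w19.png

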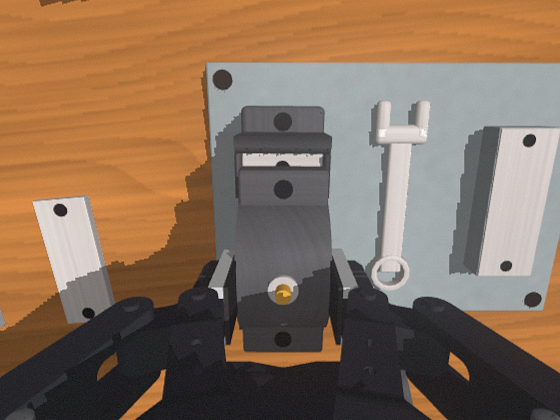

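Call:
send_rows(series=[-0.0003,0.0002,-0.008,0,0,0,-0.007,0,0,0,-0.005,0,0,0,-0.004,0,0,0,0,0,0,0,0,0])

```text
time_s: 32.3
eef_pos: [0.6382, 0.0779, 0.1114]
tool_rot: [1.591, 1.571, -1.65]
wrist_force: [0.2, 0.5, -3.5]
opening: 0.0364
```

Call:
send_rows(series=[-0.0003,0,-0.003,0,0,0,-0.002,0,0,0,-0.001,0,0,0,0,0,0,0,0,0])

```text
time_s: 32.8
eef_pos: [0.6378, 0.078, 0.1064]
tool_rot: [-2.935, 1.57, 0.108]
wrist_force: [-4.1, 0.1, 5.8]
opening: 0.0363
```

Call:
send_rows(series=[0,0,0,0,0,0,0,0,0,0,0,0,0,0,0.02,0,0,0,0.035,0,0,0,0.035,0,0,0,0,0,0,0,0,0], claw=0.055)

```text
time_s: 33.6
eef_pos: [0.6382, 0.0782, 0.1963]
tool_rot: [-2.557, 1.568, 0.486]
wrist_force: [0.4, -1.3, -0.1]
opening: 0.0551
```

```bash
python3 look.py w20; python3 - <<'E'
from h import *
a=cv2.imread('pics/w20.png')
cv2.imwrite('pics/w20z.png',cv2.resize(a[90:320,210:360],None,fx=4,fy=2.5,interpolation=cv2.INTER_NEAREST))
p,d,cm=snap('top','top1')
E
python3 seg.py top1 | grep -v nan
```

```text
t 33.6 tcp [0.6382 0.0782 0.1963] yaw -95.66 q6 1.05 open 0.0551 F [ 0.4 -1.3 -0.1]
bench z med 0.0004250072162523467 0.07612132903918803
[180. 207.] 14129 z [0.6948 0.7578] ctr [0.4138 0.1628] size [0.282 0.157] ang 4.4 col [98. 81. 68.]
[287. 154.] 5703 z [0.0147 0.47  ] ctr [0.6468 0.019 ] size [0.337 0.231] ang 84.3 col [143. 150. 151.]
[423. 120.] 242 z [0.0497 0.0775] ctr [ 0.7256 -0.4364] size [0.077 0.036] ang 88.8 col [100.5  90.   81.5]
[365. 154.] 144 z [0.0372 0.0455] ctr [ 0.6264 -0.2469] size [0.045 0.029] ang 88.7 col [89.5 85.5 88. ]
[366. 175.] 181 z [0.035  0.0447] ctr [ 0.556  -0.2478] size [0.045 0.042] ang 88.7 col [81. 77. 81.]
[438. 188.] 591 z [0.0306 0.0349] ctr [ 0.5129 -0.479 ] size [0.087 0.08 ] ang 88.6 col [130. 126. 126.]
[289. 213.] 376 z [0.0185 0.034 ] ctr [0.4436 0.0005] size [0.105 0.037] ang 3.7 col [87. 83. 84.]
[247. 216.] 197 z [0.0203 0.0288] ctr [0.4355 0.1353] size [0.032 0.066] ang 80.8 col [83. 79. 79.]
[439. 247.] 732 z [0.0089 0.0132] ctr [ 0.324  -0.4792] size [0.141 0.053] ang 11.3 col [ 28. 184. 180.]
[130. 237.] 107 z [0.0241 0.0283] ctr [0.3789 0.5029] size [0.027 0.05 ] ang 44.5 col [32. 28. 27.]
[383. 274.] 373 z [0.0232 0.0356] ctr [ 0.2448 -0.2913] size [0.088 0.045] ang 11.9 col [ 50. 148.  62.]
```

View pics/w20z.png

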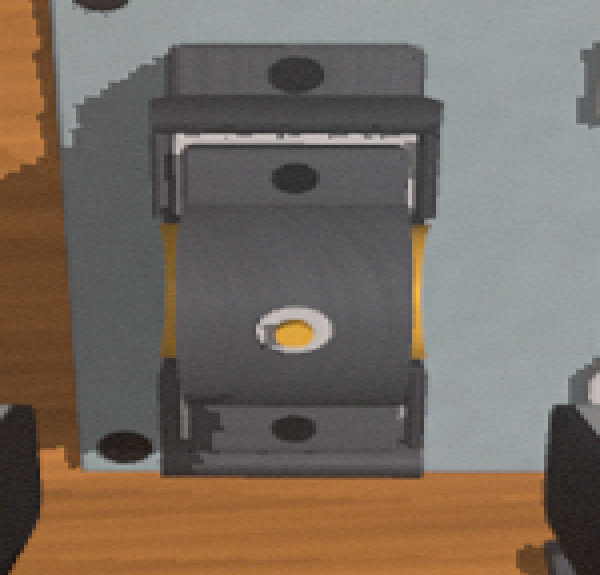

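Large block complete and the cap sits in its pocket. Now the small plates.

Call:
send_rows(series=[-0.005,0.0223,0,0.63,-0.005,0.0223,0,0.63,-0.005,0.0223,0,0.63,-0.005,0.0223,-0.015,0.63,-0.005,0.0223,-0.015,0.63,-0.005,0.0223,-0.015,0.63,-0.005,0.0223,-0.015,0.63,-0.005,0.0223,-0.015,0.63,0,0,0,0,0,0,0,0], claw=0.06)

```text
time_s: 34.7
eef_pos: [0.597, 0.2562, 0.1188]
tool_rot: [0.73, 1.568, -2.421]
wrist_force: [-0.6, -0.5, 0.3]
opening: 0.0598
```

```bash
python3 look.py w21
```

```text
t 34.7 tcp [0.597  0.2562 0.1188] yaw -90.56 q6 0.86 open 0.0598 F [-0.6 -0.5  0.3]
```

View pics/w21.png

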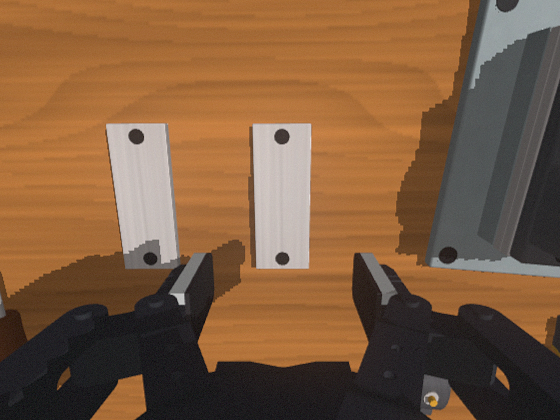

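```bash
python3 rect.py w21 282 200 0.008; python3 rect.py w21 150 180 0.008
```

```text
bbox 253 124 58 145
ctr 0.5988 0.2566 size 0.1111 0.0415 axis -0.45 | rel fwd 0.0018 left 0.0005 dyaw 0.11
bbox 106 124 74 145
ctr 0.6 0.359 size 0.1111 0.0437 axis -0.36 | rel fwd 0.002 left 0.1029 dyaw 0.2
```

Call:
send_rows(series=[0.0018,0.0004,-0.04,0.1,0,0,-0.04,0,0,0,-0.02,0,0,0,-0.009,0,0,0,0,0,0,0,0,0], claw=0.052)

```text
time_s: 35.35
eef_pos: [0.6006, 0.2569, 0.0128]
tool_rot: [-2.633, 1.569, 0.499]
wrist_force: [0.2, -0.3, 0.3]
opening: 0.0522
```

Call:
send_rows(series=[-0.0015,-0.0003,-0.007,0,0,0,-0.006,0,0,0,0,0,0,0,0,0])

```text
time_s: 35.75
eef_pos: [0.598, 0.2565, -0.0016]
tool_rot: [1.086, 1.571, -2.065]
wrist_force: [0.3, -0.5, 0.6]
opening: 0.052
```

Call:
send_rows(series=[0,0,0,0,0,0,0,0,0,0,0,0,0,0,0,0,0,0,0.01,0,0,0,0.03,0,0,0,0.04,0,0,0,0.04,0,0,0,0,0], claw=0.02)

```text
time_s: 36.65
eef_pos: [0.6012, 0.2582, 0.1252]
tool_rot: [-2.589, 1.561, 0.544]
wrist_force: [0.4, 0.2, -2.3]
opening: 0.0401
```

```bash
python3 look.py w22
```

```text
t 36.65 tcp [0.6012 0.2582 0.1252] yaw -90.46 q6 0.86 open 0.0401 F [ 0.4  0.2 -2.3]
```

View pics/w22.png

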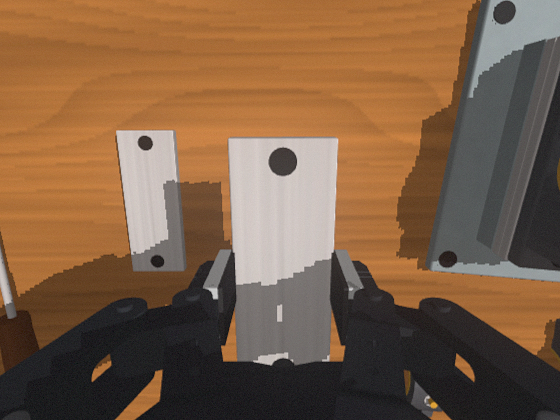

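Call:
send_rows(series=[0,0,0.035,0,0,0,0.035,0,0.0008,-0.0345,0,-0.41,0.0008,-0.0345,0,-0.41,0.0008,-0.0345,0,-0.41,0.0008,-0.0345,0,-0.41,0.0008,-0.0345,0,-0.41,0.0008,-0.0345,0,-0.41,0.0008,-0.0345,0,-0.41,0.0008,-0.0345,0,-0.41,0.0008,-0.0345,0,-0.41,0.0008,-0.0345,-0.01,-0.41,0.0008,-0.0345,-0.02,-0.41,0.0008,-0.0345,-0.02,-0.41,0.0005,-0.0345,-0.01,-0.41,0,0,0,0,0,0,0,0])

```text
time_s: 38.4
eef_pos: [0.6067, -0.1929, 0.1263]
tool_rot: [-0.032, 1.567, 3.005]
wrist_force: [0.3, 0.0, -1.8]
opening: 0.0402
```

```bash
python3 look.py w23; python3 ends.py w22 -1.0096 128 148 0 0 245 325;python3 ends.py w23 -1.0096 128 148 0 0 245 325
```

```text
t 38.4 tcp [ 0.6067 -0.1929  0.1263] yaw -95.98 q6 1.47 open 0.0402 F [ 0.3  0.  -1.8]
fwd edge 0.0564 mad 0.0 skew deg -0.3
fwd edge 0.0566 mad 0.0 skew deg -0.22
```

View pics/w23.png

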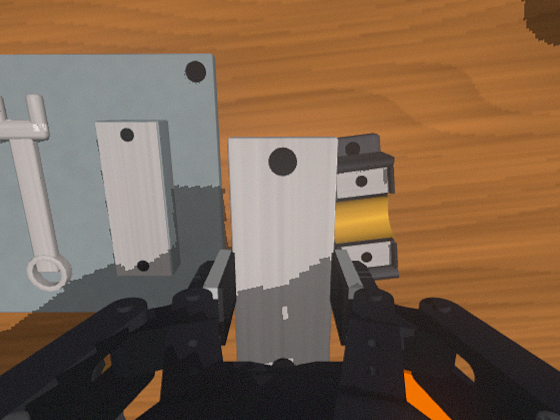

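```bash
python3 ends.py w23 0.034 114 130 268 284 102 158; python3 ends.py w23 0.034 114 130 268 284 122 134;python3 - <<'E'
from h import *
P,d,cm=load('w23'); s=np.load('pics/w23_s.npz')
# pad lateral at row 160: left and right top edges
fx=np.array([np.cos(np.radians(-5.75)),np.sin(np.radians(-5.75))]); fy=np.array([-fx[1],fx[0]])
for v in (150,170,190):
    print(v,[int(P[v,u].sum()) for u in range(90,180,4)])
for u,v in [(96,122),(160,122),(110,275),(172,275)]:
    W=ray(cm,u,v,.034)[:2]; print((u,v),(W@fx).round(4),(W@fy).round(4))
E
python3 - <<'E'
import cv2
a=cv2.imread('pics/w23.png')
cv2.imwrite('pics/w23z.png',cv2.resize(a[110:290,85:185],None,fx=5,fy=3.3,interpolation=cv2.INTER_NEAREST))
E
```

```text
fwd edge 0.0594 mad 0.0001 skew deg -0.92
fwd edge -0.047 mad 0.0017 skew deg 2.14
centre fwd 0.0062 len 0.1064
fwd edge 0.0551 mad 0.0 skew deg -0.04
fwd edge -0.0467 mad 0.0008 skew deg -44.02
centre fwd 0.0042 len 0.1018
150 [430, 428, 278, 536, 529, 540, 540, 536, 524, 540, 532, 521, 536, 523, 535, 524, 548, 514, 301, 303, 361, 431, 437]
170 [429, 435, 434, 528, 540, 535, 546, 537, 534, 531, 532, 531, 529, 532, 532, 513, 532, 538, 437, 308, 302, 431, 422]
190 [430, 415, 426, 439, 533, 522, 527, 533, 524, 527, 527, 520, 528, 538, 515, 530, 525, 536, 507, 299, 309, 255, 256]
(96, 122) 0.6827 -0.0095
(160, 122) 0.6825 -0.0513
(110, 275) 0.573 -0.0035
(172, 275) 0.5727 -0.0493
```

View pics/w23z.png

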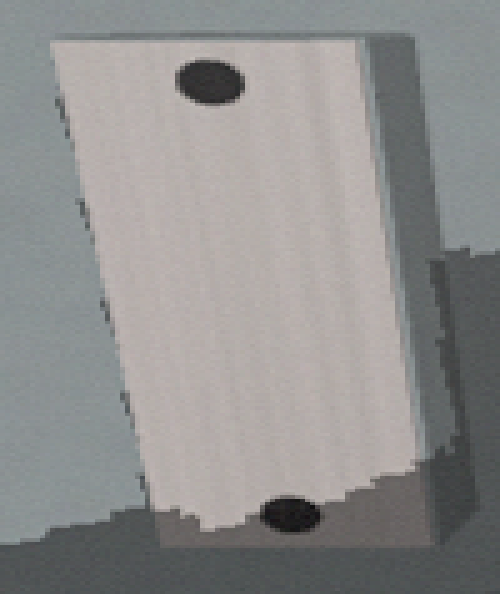

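Call:
send_rows(series=[0.0027,0.0203,0,0.04,0.0027,0.0203,0,0.04,0.0027,0.0203,0,0.04,0.0027,0.0203,0,0.04,0.0027,0.0201,0,0.04,0,0,-0.03,0,0,0,-0.03,0,0,0,-0.015,0,0,0,0,0,0,0,0,0])

```text
time_s: 39.45
eef_pos: [0.622, -0.09, 0.054]
tool_rot: [2.631, 1.57, -0.607]
wrist_force: [0.4, 0.8, -1.9]
opening: 0.0397
```

Call:
send_rows(series=[-0.0012,-0.0014,-0.007,0,0,0,-0.007,0,0,0,-0.004,0,0,0,-0.002,0,0,0,0,0,0,0,0,0])

```text
time_s: 40.05
eef_pos: [0.6206, -0.0922, 0.0335]
tool_rot: [-3.084, 1.571, -0.041]
wrist_force: [0.2, 0.3, -3.1]
opening: 0.04
```

Call:
send_rows(series=[0,0.0003,-0.0014,0,0,0,0,0,0,0,0,0])

```text
time_s: 40.35
eef_pos: [0.6208, -0.0921, 0.0331]
tool_rot: [2.917, 1.57, -0.322]
wrist_force: [-3.2, -0.6, 4.6]
opening: 0.0399
```

Call:
send_rows(series=[0,0,0,0,0,0,0,0,0,0,-0.006,0,0,0,-0.005,0,0,0,0,0], claw=0.052)

```text
time_s: 40.85
eef_pos: [0.6197, -0.0919, 0.0197]
tool_rot: [0.153, 1.569, -3.088]
wrist_force: [-0.4, 0.1, 0.1]
opening: 0.0521
```

Call:
send_rows(series=[0,0,0,0,0,0,0,0,0,0,0,0,0,0,0,0], claw=0.02)

```text
time_s: 41.25
eef_pos: [0.6204, -0.0912, 0.0207]
tool_rot: [-1.353, 1.57, 1.69]
wrist_force: [0.4, 5.5, -2.3]
opening: 0.0409
```

Call:
send_rows(series=[0,0,0,0,0,0,0,0,0,0,0.02,0,0,0,0.035,0,0,0,0.035,0,0,0,0,0,0,0,0,0], claw=0.06)

```text
time_s: 41.95
eef_pos: [0.621, -0.092, 0.1123]
tool_rot: [-2.945, 1.568, 0.098]
wrist_force: [-0.2, -0.5, 0.2]
opening: 0.0599
```

```bash
python3 look.py w24; python3 - <<'E'
import cv2
a=cv2.imread('pics/w24.png')
cv2.imwrite('pics/w24z.png',cv2.resize(a[100:310,200:360],None,fx=3.6,fy=2.7,interpolation=cv2.INTER_NEAREST))
E
```

```text
t 41.95 tcp [ 0.621  -0.092   0.1123] yaw -95.66 q6 1.31 open 0.0599 F [-0.2 -0.5  0.2]
```

View pics/w24z.png

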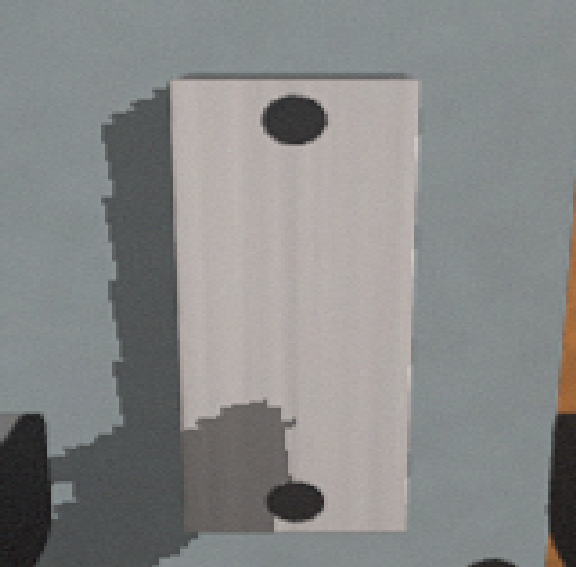

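```bash
python3 ends.py w24 0.042 122 140 290 304 252 312; python3 - <<'E'
from h import *
s=np.load('pics/w24_s.npz');yw=np.radians(-5.75);print(s['p'][:2]@[np.cos(yw),np.sin(yw)])
E
```

```text
fwd edge 0.0562 mad 0.0 skew deg 0.83
fwd edge -0.0549 mad 0.0006 skew deg -3.01
centre fwd 0.0007 len 0.1111
0.6271382396458105
```

Call:
send_rows(series=[0,0,0.04,0,-0.0016,0.0347,0.04,0.41,-0.0016,0.0347,0,0.41,-0.0016,0.0347,0,0.41,-0.0016,0.0347,0,0.41,-0.0016,0.0347,0,0.41,-0.0016,0.0347,0,0.41,-0.0016,0.0347,0,0.41,-0.0016,0.0347,0,0.41,-0.0016,0.0347,0,0.41,-0.0016,0.0347,-0.02,0.41,-0.0016,0.0347,-0.02,0.41,-0.0016,0.0347,-0.02,0.41,-0.0016,0.0347,-0.02,0.41,0,0,0,0,0,0,0,0])

```text
time_s: 43.6
eef_pos: [0.5987, 0.3572, 0.1062]
tool_rot: [0.825, 1.567, -2.321]
wrist_force: [0.1, -0.6, 0.7]
opening: 0.0599
```

```bash
python3 look.py w25;  python3 rect.py w25 282 200 0.008
```

```text
t 43.6 tcp [0.5987 0.3572 0.1062] yaw -90.24 q6 0.75 open 0.0599 F [ 0.1 -0.6  0.7]
bbox 247 125 62 152
ctr 0.6 0.3602 size 0.1115 0.0416 axis -0.35 | rel fwd 0.0013 left 0.003 dyaw -0.11
```

View pics/w25.png

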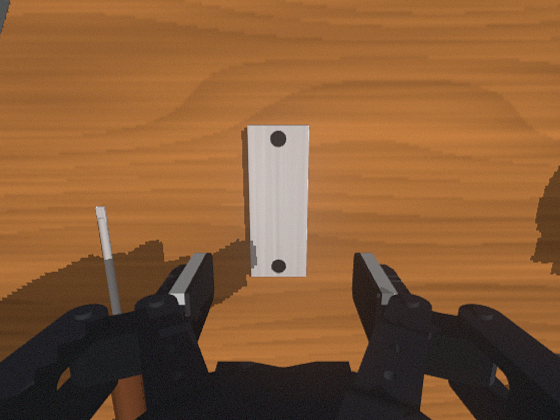

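Call:
send_rows(series=[0.0008,0.003,-0.04,-0.1,0,0,-0.035,0,0,0,-0.015,0,0,0,-0.006,0,0,0,0,0,0,0,0,0], claw=0.052)

```text
time_s: 44.25
eef_pos: [0.6016, 0.3608, 0.0146]
tool_rot: [-2.506, 1.568, 0.629]
wrist_force: [-0.8, -1.3, 0.5]
opening: 0.052
```

Call:
send_rows(series=[-0.0013,-0.0006,-0.008,0,0,0,-0.0068,0,0,0,0,0,0,0,0,0])

```text
time_s: 44.65
eef_pos: [0.5991, 0.3597, -0.0022]
tool_rot: [0.974, 1.57, -2.175]
wrist_force: [0.1, 0.4, 0.2]
opening: 0.052
```

Call:
send_rows(series=[0,0,0,0,0,0,0,0,0,0,0,0,0,0,0,0,0,0,0.01,0,0,0,0.03,0,0,0,0.04,0,0,0,0.04,0,0,0,0,0], claw=0.02)

```text
time_s: 45.55
eef_pos: [0.6021, 0.3617, 0.1251]
tool_rot: [-2.479, 1.561, 0.656]
wrist_force: [0.3, 0.4, -2.3]
opening: 0.0402
```

```bash
python3 look.py w26;  python3 ends.py w26 -1.0096 128 148 0 0 245 325
```

```text
t 45.55 tcp [0.6021 0.3617 0.1251] yaw -90.37 q6 0.74 open 0.0402 F [ 0.3  0.4 -2.3]
fwd edge 0.0562 mad 0.0 skew deg 0.05
```

View pics/w26.png

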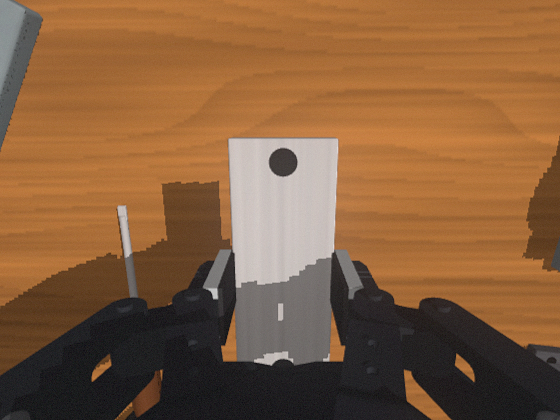

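Call:
send_rows(series=[0,0,0.035,0,0,0,0.035,0,0.0015,-0.0348,0,-0.41,0.0015,-0.0348,0,-0.41,0.0015,-0.0348,0,-0.41,0.0015,-0.0348,0,-0.41,0.0015,-0.0348,0,-0.41,0.0015,-0.0348,0,-0.41,0.0015,-0.0348,0,-0.41,0.0015,-0.0348,0,-0.41,0.0015,-0.0348,0,-0.41,0.0015,-0.0348,0,-0.41,0.0015,-0.0348,0,-0.41,0.0015,-0.0348,0,-0.41,0.0015,-0.0348,0,-0.41,0,0,-0.04,0,0,0,-0.04,0,0,0,-0.03,0,0,0,0,0,0,0,0,0])

```text
time_s: 47.6
eef_pos: [0.6183, -0.0928, 0.0775]
tool_rot: [0.372, 1.568, -2.87]
wrist_force: [-0.0, 0.2, -0.8]
opening: 0.0401
```

```bash
python3 look.py w27;  python3 ends.py w27 -1.0100 128 148 0 0 245 325
```

```text
t 47.6 tcp [ 0.6183 -0.0928  0.0775] yaw -95.73 q6 1.31 open 0.0401 F [-0.   0.2 -0.8]
fwd edge 0.0571 mad 0.0008 skew deg 0.58
```

View pics/w27.png

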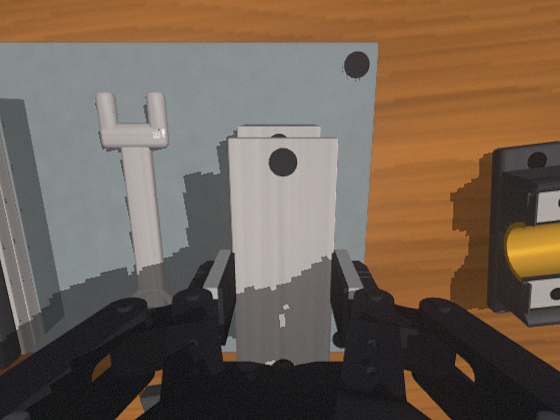

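Call:
send_rows(series=[0.0022,0.0013,-0.012,0,0,0,-0.012,0,0,0,-0.007,0,0,0,0,0,0,0,0,0])

```text
time_s: 48.15
eef_pos: [0.6209, -0.0914, 0.0468]
tool_rot: [0.511, 1.57, -2.73]
wrist_force: [0.8, -0.2, -2.1]
opening: 0.0399
```

Call:
send_rows(series=[0,0,-0.004,0,0,0,-0.002,0,0,0,-0.0008,0,0,0,0,0])

```text
time_s: 48.55
eef_pos: [0.6211, -0.0914, 0.0408]
tool_rot: [3.087, 1.57, -0.155]
wrist_force: [-1.2, 1.0, 3.6]
opening: 0.0402
```

Call:
send_rows(series=[0,0,0,0,0,0,0,0,0,0,-0.007,0,0,0,-0.007,0,0,0,0,0], claw=0.052)

```text
time_s: 49.05
eef_pos: [0.6199, -0.0915, 0.0245]
tool_rot: [0.16, 1.568, -3.082]
wrist_force: [-0.5, -0.4, -0.7]
opening: 0.0522
```

Call:
send_rows(series=[0,0,0,0,0,0,0,0,0,0,0,0,0,0,0,0], claw=0.02)

```text
time_s: 49.45
eef_pos: [0.6207, -0.0912, 0.0257]
tool_rot: [-0.359, 1.57, 2.682]
wrist_force: [1.7, 2.8, -6.5]
opening: 0.041
```

Call:
send_rows(series=[0,0,0,0,0,0,0,0,0,0,0.02,0,0,0,0.035,0,0,0,0.035,0,0,0,0.01,0,0,0,0,0,0,0,0,0], claw=0.06)

```text
time_s: 50.25
eef_pos: [0.6206, -0.0915, 0.1259]
tool_rot: [-1.677, 1.571, 1.364]
wrist_force: [0.1, -0.9, -0.6]
opening: 0.0596
```

```bash
python3 look.py w28; python3 ends.py w28 0.050 122 140 290 304 252 312; python3 - <<'E'
from h import *
s=np.load('pics/w28_s.npz');yw=np.radians(-5.75);print(s['p'][:2]@[np.cos(yw),np.sin(yw)])
a=cv2.imread('pics/w28.png')
cv2.imwrite('pics/w28z.png',cv2.resize(a[100:310,200:360],None,fx=3.6,fy=2.7,interpolation=cv2.INTER_NEAREST))
E
```

```text
t 50.25 tcp [ 0.6206 -0.0915  0.1259] yaw -95.76 q6 1.31 open 0.0596 F [ 0.1 -0.9 -0.6]
fwd edge 0.0569 mad 0.0 skew deg 0.63
fwd edge -0.0544 mad 0.0004 skew deg -1.1
centre fwd 0.0013 len 0.1114
0.6266492685177791
```

View pics/w28z.png

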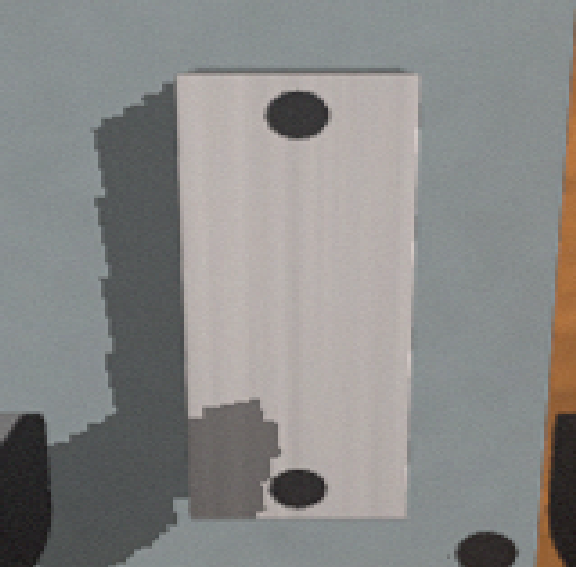

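Call:
send_rows(series=[-0.005,-0.026,0.004,0.8,-0.005,-0.026,0.004,0.8,-0.005,-0.026,0.004,0.8,-0.005,-0.026,0.004,0.8,-0.005,-0.026,0,0.8,-0.005,-0.026,0,0.8,0,0,0,0,0,0,0,0], claw=0.065)

```text
time_s: 51.1
eef_pos: [0.5901, -0.2478, 0.1406]
tool_rot: [-0.147, 1.568, 2.977]
wrist_force: [-0.2, -0.7, 0.4]
opening: 0.0649
```

```bash
python3 look.py w29
```

```text
t 51.1 tcp [ 0.5901 -0.2478  0.1406] yaw -91.04 q6 1.65 open 0.0649 F [-0.2 -0.7  0.4]
```

View pics/w29.png

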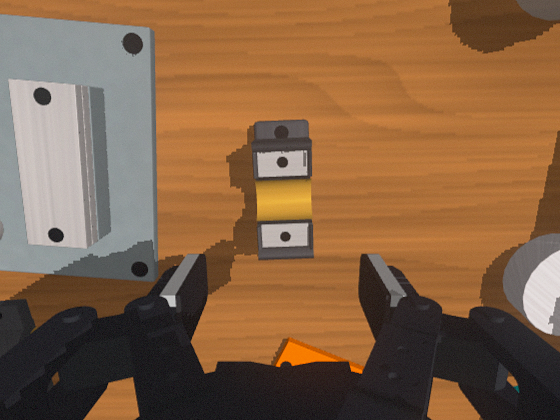

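```bash
python3 rect.py w29 268 163 0.036 45 110;python3 rect.py w29 270 236 0.036 45 90; python3 ends.py w29 0.012 112 130 0 0 262 302
python3 - <<'E'
from h import *
a=cv2.imread('pics/w29.png')
cv2.imwrite('pics/w29z.png',cv2.resize(a[70:290,0:340],None,fx=2.3,fy=2.3,interpolation=cv2.INTER_CUBIC))
E
```

```text
bbox 257 150 50 27
ctr 0.6203 -0.2477 size 0.035 0.0181 axis -88.79 | rel fwd 0.0302 left 0.0006 dyaw -87.75
bbox 261 223 48 25
ctr 0.5664 -0.2489 size 0.0355 0.0189 axis -88.84 | rel fwd -0.0237 left -0.0015 dyaw -87.8
fwd edge 0.0597 mad 0.0003 skew deg -2.11
```

View pics/w29z.png

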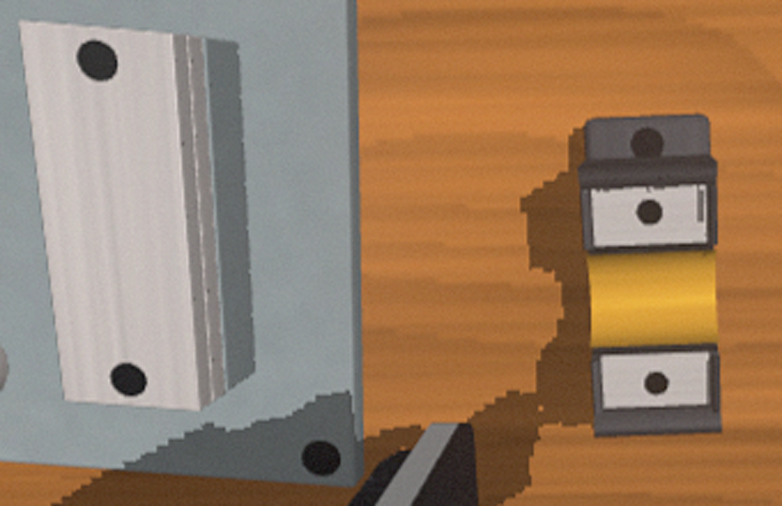

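Call:
send_rows(series=[0.0036,-0.0005,-0.03,2.2,0,0,-0.03,0,0,0,-0.025,0,0,0,0,0,0,0,0,0], claw=0.056)

```text
time_s: 51.65
eef_pos: [0.5947, -0.2473, 0.0571]
tool_rot: [0.164, 1.57, -2.955]
wrist_force: [-0.6, -0.2, 0.5]
opening: 0.056
```

Target (0.5937, -0.2483).

Call:
send_rows(series=[-0.001,-0.0008,-0.015,0,0,0,-0.015,0,0,0,-0.01,0,0,0,-0.0055,0,0,0,0,0,0,0,0,0])

```text
time_s: 52.25
eef_pos: [0.5938, -0.2488, 0.012]
tool_rot: [2.579, 1.57, -0.541]
wrist_force: [-0.6, -0.2, 0.6]
opening: 0.056
```

Call:
send_rows(series=[0,0,0,0,0,0,0,0,0,0,0,0,0,0,0,0,0,0,0,0], claw=0.02)

```text
time_s: 52.75
eef_pos: [0.594, -0.2485, 0.0128]
tool_rot: [3.053, 1.569, -0.066]
wrist_force: [-1.2, 2.4, 5.9]
opening: 0.0384
```

Call:
send_rows(series=[0,0,0.01,0,0,0,0.03,0,0,0,0.04,0,0.0034,0.0196,0.004,-0.87,0.0034,0.0196,0.004,-0.87,0.0034,0.0196,0.004,-0.87,0.0034,0.0196,0.004,-0.87,0.0034,0.0196,0,-0.87,0.0034,0.0196,0,-0.87,0.0034,0.0196,0,-0.87,0.0034,0.0196,0,-0.87,0,0,0,0,0,0,0,0])

```text
time_s: 54.05
eef_pos: [0.6201, -0.0915, 0.1074]
tool_rot: [-0.0, 1.569, 3.042]
wrist_force: [-0.1, -0.9, -5.6]
opening: 0.0383
```

```bash
python3 look.py w30; python3 - <<'E'
from h import *
P,d,cm=load('w30'); s=np.load('pics/w30_s.npz'); X=cloud(cm,d)-s['p']
for u,v in [(250,145),(310,145),(245,220),(320,220)]: print((u,v),X[v,u].round(4))
E
```

```text
t 54.05 tcp [ 0.6201 -0.0915  0.1074] yaw -95.66 q6 1.31 open 0.0383 F [-0.1 -0.9 -5.6]
(250, 145) [ 0.0539  0.0078 -0.0006]
(310, 145) [ 0.0515 -0.0165 -0.0011]
(245, 220) [0.0298 0.0104 0.0238]
(320, 220) [ 0.027  -0.0163  0.0234]
```

View pics/w30.png

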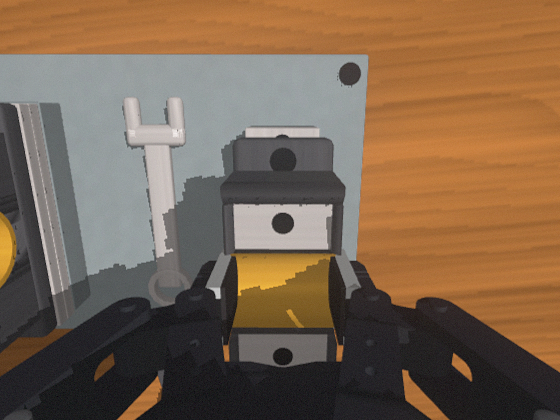

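```bash
python3 ends.py w30 -0.9996 132 146 0 0 242 324
```

```text
fwd edge 0.0562 mad 0.0 skew deg 0.49
```

Call:
send_rows(series=[0.0006,0.0002,-0.015,-0.1,0,0,-0.015,0,0,0,-0.006,0,0,0,0,0,0,0,0,0])

```text
time_s: 54.6
eef_pos: [0.6216, -0.0921, 0.0721]
tool_rot: [2.503, 1.57, -0.74]
wrist_force: [0.4, 0.3, -6.3]
opening: 0.0383
```

Call:
send_rows(series=[-0.0003,0.0007,-0.004,0,0,0,-0.003,0,0,0,-0.0015,0,0,0,0,0,0,0,0,0])

```text
time_s: 55.1
eef_pos: [0.6211, -0.091, 0.0632]
tool_rot: [-3.09, 1.571, -0.05]
wrist_force: [-0.2, -0.5, -7.0]
opening: 0.0384
```

Call:
send_rows(series=[0.0002,-0.0002,-0.0011,0,0,0,0,0,0,0,0,0])

```text
time_s: 55.4
eef_pos: [0.6213, -0.0911, 0.0628]
tool_rot: [-2.915, 1.57, 0.125]
wrist_force: [-4.7, 2.6, 4.5]
opening: 0.0383
```

Call:
send_rows(series=[0,0,0,0,0,0,0,0,0,0,-0.009,0,0,0,-0.009,0,0,0,-0.006,0,0,0,0,0], claw=0.052)

```text
time_s: 56.0
eef_pos: [0.6203, -0.0913, 0.0364]
tool_rot: [0.205, 1.568, -3.038]
wrist_force: [-0.1, -0.5, 0.3]
opening: 0.052
```

Call:
send_rows(series=[0,0,0,0,0,0,0,0,0,0,0,0,0,0,0,0], claw=0.02)

```text
time_s: 56.4
eef_pos: [0.6211, -0.0911, 0.0378]
tool_rot: [-0.518, 1.57, 2.522]
wrist_force: [0.9, -0.3, -6.6]
opening: 0.0409
```

Call:
send_rows(series=[0,0,0,0,0,0,0,0,0,0,0.02,0,0,0,0.035,0,0,0,0.035,0,0,0,0.02,0,0,0,0,0,0,0,0,0], claw=0.06)

```text
time_s: 57.2
eef_pos: [0.6215, -0.0911, 0.1489]
tool_rot: [-2.837, 1.569, 0.203]
wrist_force: [-0.3, 0.9, 0.2]
opening: 0.0601
```

```bash
python3 look.py w31; python3 ends.py w31 0.062 118 140 0 0 252 312; python3 - <<'E'
from h import *
s=np.load('pics/w31_s.npz');yw=np.radians(-5.75);print(s['p'][:2]@[np.cos(yw),np.sin(yw)])
a=cv2.imread('pics/w31.png')
cv2.imwrite('pics/w31z.png',cv2.resize(a[100:310,200:360],None,fx=3.6,fy=2.7,interpolation=cv2.INTER_NEAREST))
snap('top','top2')
E
python3 seg.py top2 | grep -v nan|grep -E '(247|289). '
```

```text
t 57.2 tcp [ 0.6215 -0.0911  0.1489] yaw -95.81 q6 1.3 open 0.0601 F [-0.3  0.9  0.2]
fwd edge 0.0556 mad 0.0 skew deg -0.5
0.6275198798354793
```

View pics/w31z.png

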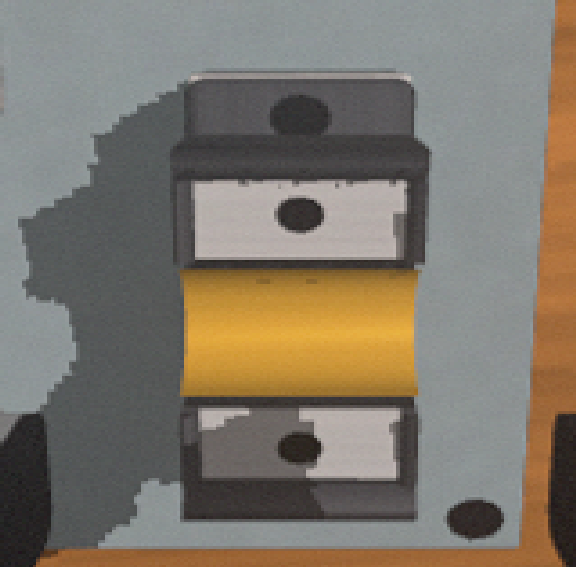

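View pics/top2.png

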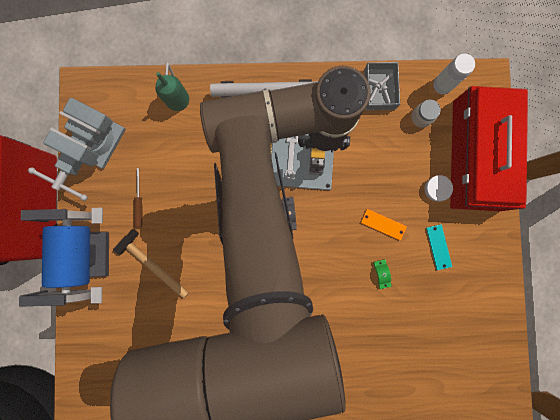

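Call:
send_rows(series=[-0.0186,0.0226,0.01,-0.3,-0.0186,0.0226,0.01,-0.3,-0.0186,0.0226,0,-0.3,-0.0186,0.0226,0,-0.3,-0.0186,0.0226,0,-0.3,-0.0186,0.0226,0,-0.3,-0.0186,0.0226,0,-0.3,-0.0186,0.0226,-0.01,-0.3,-0.0186,0.0226,-0.02,-0.3,-0.0186,0.0226,-0.02,-0.3,0,0,0,0,0,0,0,0])

```text
time_s: 58.5
eef_pos: [0.4346, 0.1348, 0.1173]
tool_rot: [0.976, 1.569, -2.317]
wrist_force: [0.9, -0.8, -0.2]
opening: 0.06
```

```bash
python3 look.py w32
```

```text
t 58.5 tcp [0.4346 0.1348 0.1173] yaw -98.69 q6 0.68 open 0.06 F [ 0.9 -0.8 -0.2]
```

View pics/w32.png

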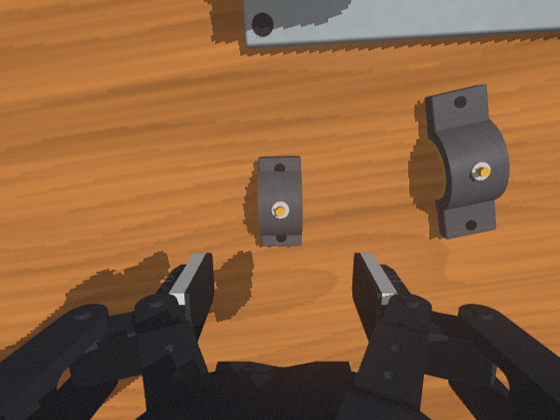

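Candidates: the cap at (280,200) is short, and the one at (465,165) is the long spare. The short one is cap_small. I'll measure it and confirm in a crop.

```bash
python3 cap.py w32 0.011 235 330 140 260; python3 - <<'E'
import cv2
a=cv2.imread('pics/w32.png')
cv2.imwrite('pics/w32z.png',cv2.resize(a[75:260,230:530],None,fx=2.5,fy=2.5,interpolation=cv2.INTER_CUBIC))
E
```

```text
[ 258  157   44   89 3572]
far lug ctr 0.028638482295230694 0.0018709279130485889 near -0.026191336132125202 0.0009758047178820469 dyaw 0.94
ends 0.0351 -0.0327 len 0.0677 ctr fwd 0.0012 lat 0.0014 shift world [0.0014 0.0012]
```

View pics/w32z.png

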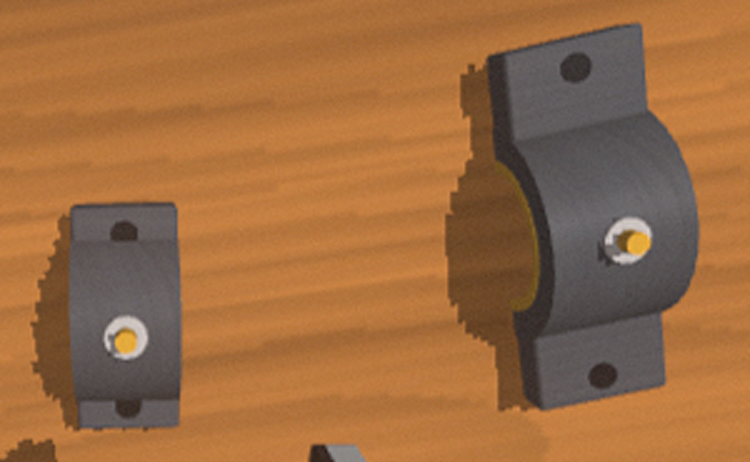

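Call:
send_rows(series=[0.0014,0.0012,-0.03,0.9,0,0,-0.03,0,0,0,-0.015,0,0,0,0,0,0,0,0,0], claw=0.048)

```text
time_s: 59.05
eef_pos: [0.4374, 0.1357, 0.0435]
tool_rot: [2.188, 1.57, -1.092]
wrist_force: [0.3, 0.8, 0.3]
opening: 0.0481
```

Call:
send_rows(series=[-0.0014,0.0003,-0.015,0,0,0,-0.012,0,0,0,-0.0065,0,0,0,0,0,0,0,0,0])

```text
time_s: 59.55
eef_pos: [0.4358, 0.1366, 0.0103]
tool_rot: [-2.408, 1.57, 0.595]
wrist_force: [-0.3, -0.6, 0.6]
opening: 0.048
```

Call:
send_rows(series=[0,0,0,0,0,0,0,0,0,0,0,0,0,0,0,0,0,0,0,0], claw=0.015)

```text
time_s: 60.05
eef_pos: [0.4357, 0.1366, 0.0105]
tool_rot: [-2.521, 1.57, 0.483]
wrist_force: [-0.6, -1.5, 7.4]
opening: 0.0294
```

Call:
send_rows(series=[0,0,0.015,0,0,0,0.04,0,0,0,0.05,0,0,0,0.05,0,0.0206,-0.0253,0,0.23,0.0206,-0.0253,0,0.23,0.0206,-0.0253,0,0.23,0.0206,-0.0253,0,0.23,0.0206,-0.0253,0,0.23,0.0206,-0.0253,0,0.23,0.0206,-0.0253,0,0.23,0.0206,-0.0253,0,0.23,0.0206,-0.0253,0,0.2,0,0,-0.025,0,0,0,0,0,0,0,0,0])

```text
time_s: 61.65
eef_pos: [0.6198, -0.0914, 0.1393]
tool_rot: [0.25, 1.569, -2.994]
wrist_force: [-1.0, 0.4, -2.1]
opening: 0.0295
```

```bash
python3 look.py w33
```

```text
t 61.65 tcp [ 0.6198 -0.0914  0.1393] yaw -95.87 q6 1.3 open 0.0295 F [-1.   0.4 -2.1]
```

View pics/w33.png

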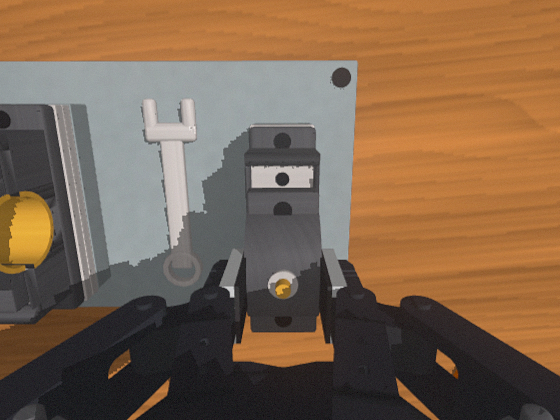

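```bash
python3 ends.py w33 -1.0005 186 200 324 338 253 273;  python3 ends.py w33 -1.0005 186 200 324 338 294 313; python3 - <<'E'
from h import *
a=cv2.imread('pics/w33.png')
cv2.imwrite('pics/w33z.png',cv2.resize(a[115:345,0:340],None,fx=2.3,fy=2.3,interpolation=cv2.INTER_CUBIC))
E
```

```text
fwd edge 0.0356 mad 0.0 skew deg -0.46
fwd edge -0.0336 mad 0.0 skew deg 0.61
centre fwd 0.001 len 0.0692
fwd edge 0.0356 mad 0.0 skew deg -0.23
fwd edge -0.0337 mad 0.0 skew deg -0.44
centre fwd 0.001 len 0.0692
```

View pics/w33z.png

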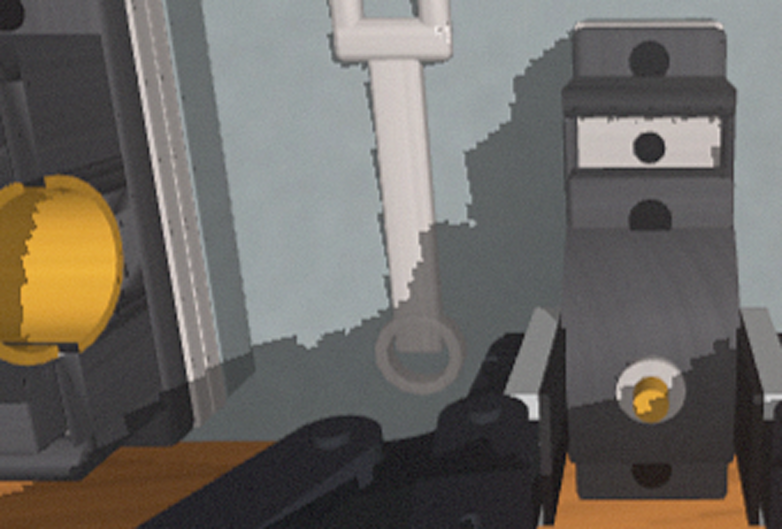

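Call:
send_rows(series=[-0.0002,0.0002,-0.012,0.1,0,0,-0.012,0,0,0,-0.007,0,0,0,0,0,0,0,0,0])

```text
time_s: 62.2
eef_pos: [0.6204, -0.0911, 0.1084]
tool_rot: [0.589, 1.57, -2.653]
wrist_force: [0.2, 0.7, -0.8]
opening: 0.0293
```

Call:
send_rows(series=[0,0,-0.005,0,0,0,-0.003,0,0,0,-0.002,0,0,0,-0.001,0,0,0,0,0,0,0,0,0])

```text
time_s: 62.8
eef_pos: [0.6205, -0.0912, 0.0977]
tool_rot: [3.053, 1.571, -0.189]
wrist_force: [-0.1, 0.5, -2.6]
opening: 0.0294
```

Call:
send_rows(series=[0,0,-0.0014,0,0,0,0,0,0,0,0,0])

```text
time_s: 63.1
eef_pos: [0.6207, -0.0912, 0.0967]
tool_rot: [3.101, 1.57, -0.141]
wrist_force: [-1.6, 0.4, 2.6]
opening: 0.0294
```

Seated at the expected height (0.0965). Release and retreat.

Call:
send_rows(series=[0,0,0,0,0,0,0,0,0,0,0,0,0,0,0.02,0,0,0,0.035,0,0,0,0.035,0,0,0,0,0,0,0,0,0], claw=0.046)

```text
time_s: 63.9
eef_pos: [0.6208, -0.091, 0.1871]
tool_rot: [-2.795, 1.569, 0.246]
wrist_force: [-0.5, -0.6, -1.1]
opening: 0.0459
```

```bash
python3 look.py w34; python3 - <<'E'
from h import *
a=cv2.imread('pics/w34.png')
cv2.imwrite('pics/w34z.png',cv2.resize(a[90:320,210:360],None,fx=4,fy=2.5,interpolation=cv2.INTER_NEAREST))
E
```

```text
t 63.9 tcp [ 0.6208 -0.091   0.1871] yaw -95.77 q6 1.31 open 0.0459 F [-0.5 -0.6 -1.1]
```

View pics/w34z.png

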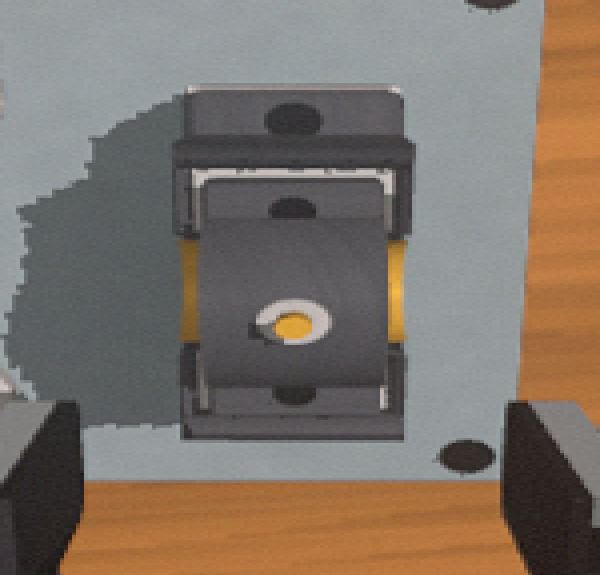

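Call:
send_rows(series=[0,-0.03,0.02,0,0,-0.03,0,0,0,-0.035,0,0,0,-0.035,0,0,-0.01,-0.035,0,0,-0.01,-0.035,0,0,-0.02,-0.035,0,0,-0.02,-0.035,0,0,0,0,0,0,0,0,0,0])

```text
time_s: 64.95
eef_pos: [0.5592, -0.3619, 0.2045]
tool_rot: [-0.302, 1.568, 2.737]
wrist_force: [0.8, 0.0, -0.2]
opening: 0.0457
```

```bash
python3 - <<'E'
from h import *
snap('top','top3'); snap('scene','scene3')
a=cv2.imread('pics/scene3.png'); cv2.imwrite('pics/scene3z.png',cv2.resize(a[190:320,150:320],None,fx=4.5,fy=4.5,interpolation=cv2.INTER_CUBIC))
a=cv2.imread('pics/top3.png'); cv2.imwrite('pics/top3z.png',cv2.resize(a[110:240,230:400],None,fx=4.5,fy=4.5,interpolation=cv2.INTER_CUBIC))
E
```

```text
(no output)
```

View pics/scene3z.png

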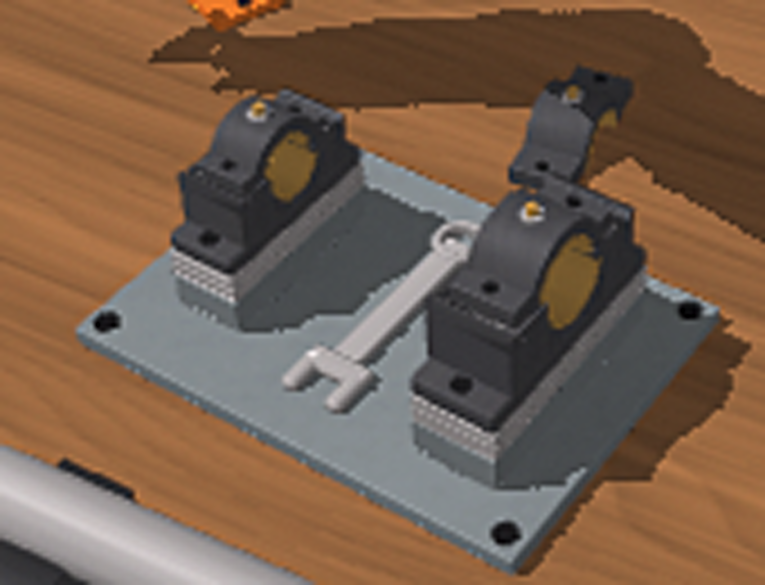

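View pics/top3z.png

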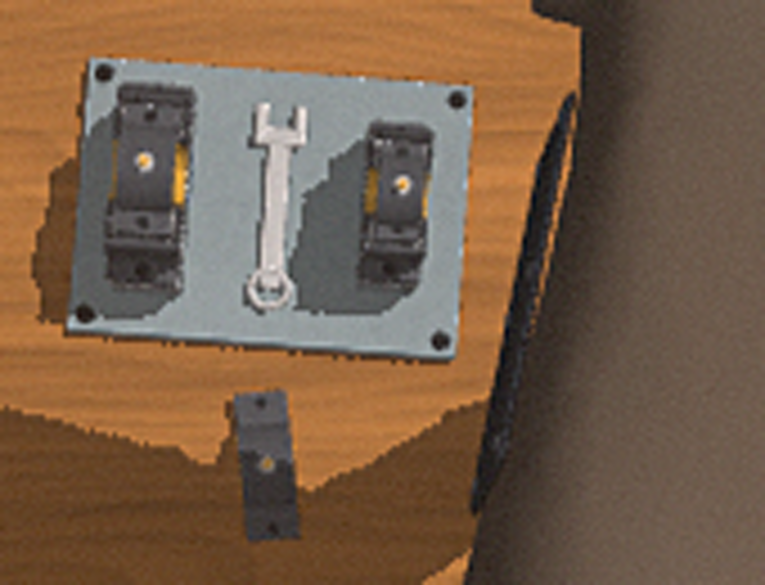

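```bash
python3 -c "
from plant import job
print(job.hand_in())"
```

```text
the job is handed in; nothing more can be done
None
```

Both bearing blocks are set up on the bed, and I handed the job in at about 65 s of the 210 s. `hand_in` gives no verdict.

- **What was on the bench:** two large and two small packing plates, so each pad has a pile of two. I squeezed each plate, then each base foot, flush sideways against what lies below. The bases stand bore up with their own caps in the pockets. I did not touch the spare cap, spanner, screwdriver, tin or the coloured look-alikes.
- **Flushness along the length:** the plates' front edges agree within about 0.2 mm. The large pile is within about 0.5 mm of its pad, and the small pile about 0.7 mm ahead of its pad.
- **Bases:** the large one first sat about 0.9 mm back, so I nudged it forward. It now reads about 0.5 mm ahead of the pile, and the small one about 0.3 mm behind.
- **Cap seating:** both released at the height expected for fully down (underside about 94.0 mm for the large, 86.2 mm for the small, against 94 and 86). I saw no knock to either cap.
- **Final pictures:** the wide and top views show straight piles, round bores and level caps. A thin bright sliver of plate still shows at the small foot's front edge, within the 0.3 mm reading. The small pad's length measured 1 to 2 mm short from a slanted view, so I relied on its far edge.

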